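# Stand the dispenser bottle on the stirrer and set the sunk speed knob

### The arm

A 7-joint arm with a two-finger parallel gripper is mounted at the origin on the work surface. World frame = base frame: x ahead of the robot, y to its left, z up, the work surface at z = 0. Lengths are in m, angles in rad, forces in N, time in s.
With the tool pointing down it reaches from about 0.425 to 0.925 m from the base axis. Payload 6.8 kg.
Tool frame: the origin (TCP) lies on the front face of the gripper's body, between the roots of the fingers; the fingertips stand 73 mm ahead of it and the grasp point (between the pads) lies 54 mm ahead of it; z points along the fingers, x is the direction in which the jaws open and shut, and the axes are right-handed (so a half turn about z gives the same grasp; the last joint's range is limited). The gripper opens to 85 mm and grips with 20 to 120 N. Pads are 22 mm wide; open, the fingers measure 114 mm over their backs; the gripper's body (76 mm by 85 mm) begins 54 mm behind the grasp point. The pads swing forward as they close: fully open they stand 13 mm farther back than shut.
Start: joints at [1.066, 0.477, 0.022, 1.555, -0.011, 1.109, -0.083], TCP at [0.261, -0.623, 0.304] pointing down, gripper open.
Joint ranges: [-2.96, 2.96], [-0.34, 2.1], [-1.41, 1.46], [0.24, 2.44], [-1.37, 4.51], [0.17, 1.92], [-2.96, 2.96]. Speed limits (rad/s): [2.39, 2.39, 3.14, 3.14, 3.14, 3.14, 3.14].

### API

Orientations are given as a unit quaternion [w, x, y, z].
In Python, from station import get_obs, read_camera, hand_in gives the robot as it stands. The module is installed in compiled form; this text tells all that it offers.
- The arm moves only by the shell command python3 -m creep 'ROWS' [FORCE]. ROWS is JSON, a list that holds one entry, the list of rows, each a list of 7 numbers: the turn, a rotation vector about the tool's x, y, z in rad, then the shift along the tool's x, y, z in m, then the finger opening in m, from 0 to 0.0854. A call has 1 to 20 rows; each row shifts and turns the pose as measured when the row begins, along the tool's axes as they then stand; what a row does not reach is not made up. A row lasts 1/12 s, in which the tool goes at most 41.7 mm and 7.16 degrees, less where a joint would pass 70% of its speed; a pose out of reach is approached as far as the arm can. A call is refused whole if a number of a shift passes 0.0417 or a number of a turn 0.125, either way. A call with a gripper value outside its range is refused whole. The fingers move at their own pace and stop on an object; FORCE is the grip in N (left out, the last holds). Time passes only in rows, so rows that do not move let the fingers close. It gives the time, the measured TCP pose, the force and the opening at its end, in the units of the state.
- get_obs(): the state, without advancing time (a new reading comes with each control period).
- read_camera(name): name is "scene" or "top" or "wrist"; returns a dict with "color" (420x560x3 uint8, red, green, blue), "range_z" (420x560 float32, m along the optical axis (not along the pixel's ray), 0 where there is no reading), "fovy" (degrees; the focal length in pixels is half the picture's height over the tangent of half this angle, whatever the lens; pixels are square), "cx", "cy" (the principal point, pixels), "rvec" (rotation vector, rad) and "tvec" (3), from world to camera coordinates, as OpenCV has them. Camera axes: x right, y down, z forward; pixel columns grow to the right and rows downward; lengths in m; the calibration is good to about 2 mm. A picture is of the moment at which its call begins.
- hand_in(): hands the job in, once; it reports no verdict.
The state is a dict: "t": time; "q": joint angles; "joint_vel": joint speeds; "joint_torque": joint torques, N m; "eef_pos": TCP position; "tool_rot": TCP orientation; "contact_force": force on the tool from outside, world axes, zero at the start; "torque": the same for the moment, N m; "gripper_width": opening from 0.0 (shut) to 1.0 (fully open).
Only numpy, scipy, OpenCV 4.12 (cv2) and the standard library are available. Lean on these libraries where they do the work, as an engineer would, in place of code of your own. Each camera call takes 0.05 s, during which the arm holds its last target.

### The job

Stand the small amber bottle with the tall dispenser head upright in the middle of the stirrer's plate, setting it down gently and letting go carefully because it is top-heavy. When it stands still on its own, turn up the stirring knob, the right-hand of the two sunk knobs seen from the front, until its white pointer line points at the long middle mark of its scale, straight up the panel. Leave the heating knob on the left at off and do not disturb the plain bottle or the two racks.

Things in the scene. Friction and masses are not known exactly. Their poses are not given: they have to be found in the camera images.
- stirrer: White laboratory hotplate stirrer, fixed to the bench, 210 wide (y) x 275 long (x) x 108 high. Origin: centre of its underside; its own -x is its front. Housing x -46 to 130 mm, 93 high, under a square ceramic plate 166 mm wide, top 108 above the bench, with a printed ring 92 mm across about its middle.
- panel: Sloping control panel in front of the plate, 112 mm up the slope x 204 wide, 32 mm high at the front edge and 96 at the back. Origin: middle of its face. z square out of the face, 35 degrees from vertical towards the front; x up the slope to the plate; y left seen from the front. Two round wells, each with a knob and a printed scale round its rim, lie at y -50 (stir) and +50 mm (heat).
- plate_centre (a point): Middle of the plate's top surface, where the bottle belongs: 42 mm from the stirrer's origin along its +x, 108 mm above the bench. Axes as the stirrer.
- stir_well (a point): Centre of the mouth of the right-hand well, level with the panel's face, on the knob's axis; axes as the panel. Well 78 mm in diameter, 30 deep, straight walls. Its knob is a black fluted cylinder 26 mm in diameter, 18 high from the well's floor: top 12 mm below the face, 26 mm free all round. Fingers must be set only a little wider than the knob; wide open they strike the panel.
- stir_knob (a joint): Stirring knob's angle (rad), growing clockwise seen from outside. 0 = lower stop (off; pointer 135 degrees anticlockwise from straight up the slope), 2.356 = pointer straight up the slope at the long middle mark, 4.712 = upper stop. Even friction of about 0.06 N m, no spring, stays where it is left. Starts at 0.05 to 0.6.
- stir_pointer (a point): Outer end of the stirring knob's white pointer line: on the top of the knob, 13 mm from its axis. z out of the panel.
- heat_knob (a joint): Angle of the heating knob, of the same kind in the left-hand well, 100 mm from the other; 0 = off at its lower stop, where it starts and must stay.
- dispenser: The bottle to move: 186 tall, 0.28-0.46 kg, centre of mass about 100 mm up. Origin: centre of its foot, z up. Amber glass 50 mm in diameter to 58 mm, then shoulder and neck; grey collar 38 mm across at 84-100; valve block 33 across at 100-126 with a thin outlet tube reaching 59 mm out along +x at 93-115; plain white cylindrical head 32 across at 126-180, the place to grip; grey cap to 186.
- dispenser_head (a point): Point on the bottle's axis in its white cylindrical head, 155 mm above its foot: the height to grip.
- plain_bottle: Bystander: plain amber bottle with a white screw cap and no dispenser, 62 mm in diameter, 125 tall, loose. Origin: centre of its foot. It and the dispenser bottle stand on opposite sides of the stirrer, either way round.
- tube_rack: Bystander: green rack of blood tubes with red caps, 105 (x) x 190 (y) mm, 114 tall over the caps, loose. Origin: centre of its underside.
- micro_rack: Bystander: dark green low rack of small white microtubes, 95 (x) x 220 (y) x 52 mm tall, loose. Origin: centre of its underside.
Not all that is in view belongs to the job. Leave any purple or yellow look-alike of the dispenser alone.

How it is judged:
By the outcome, as a careful person would: the job done as asked, in the order asked, and still so for the second after the job is handed in, with the robot touching nothing.
It also fails if it takes over 67 s, if anything falls off the work surface, if the arm or the gripper's body presses on something with over 40 N, if the wrist force passes 120 N, or if a joint passes its speed limit or range.

## Working session

There is one attempt and no reset: what is moved stays moved. The work goes in short steps, Python scripts to look and compute and a shell command to move; the robot and the scene stay as the last step left them, time stands still between calls to the robot, and variables do not carry over. Pictures are saved under pics/ and viewed, and the job is handed in when it is done.

```bash
mkdir -p pics
cat > h.py <<'E'
import numpy as np, cv2
from station import get_obs, read_camera
def cam(n):
    c=read_camera(n); R,_=cv2.Rodrigues(np.array(c['rvec'],float)); c['R']=R; c['t']=np.array(c['tvec'],float).ravel()
    c['f']=c['color'].shape[0]/2/np.tan(np.radians(c['fovy'])/2); return c
def save(c,p): cv2.imwrite(p,c['color'][...,::-1])
def pts(c):
    z=c['range_z']; v,u=np.indices(z.shape)
    P=np.stack([(u-c['cx'])/c['f']*z,(v-c['cy'])/c['f']*z,z],-1)
    return (P-c['t'])@c['R']
def ray(c,u,v,h):
    d=np.array([(u-c['cx'])/c['f'],(v-c['cy'])/c['f'],1])@c['R']; o=-c['R'].T@c['t']
    return o+d*(h-o[2])/d[2]
def proj(c,p):
    q=c['R']@np.array(p)+c['t']; return q[0]/q[2]*c['f']+c['cx'],q[1]/q[2]*c['f']+c['cy']
E
python3 - <<'E'
from h import *
for n in ['scene','top','wrist']:
    c=cam(n); save(c,f'pics/{n}0.png'); print(n,c['f'],c['cx'],c['cy'],-c['R'].T@c['t'])
    np.savez(f'{n}0.npz',**c)
o=get_obs(); print(o)
E
```

```text
scene 401.1409155998265 282.7698279320004 208.0893111010319 [ 1.10608733 -0.03539098  0.79190002]
top 505.79049921378237 283.4141038033688 204.34324411176797 [ 0.24341967 -0.03044167  1.57877492]
wrist 339.8594233366155 278.90594172101055 209.20179558770755 [ 0.33845741 -0.59008035  0.37271504]
{'t': 0.15, 'q': array([ 1.06589055,  0.47761456,  0.02234336,  1.55618843, -0.01148851,
        1.10932265, -0.08309024]), 'joint_vel': array([ 0.0006119 , -0.00151186, -0.00127658, -0.00429572, -0.00069153,
        0.00071646, -0.00108328]), 'joint_torque': array([ 2.86535775e-03, -5.96917284e+01,  1.61016628e+00, -2.81491345e+01,
        1.27201912e-02,  6.35863486e-03,  2.71689964e-05]), 'eef_pos': array([ 0.26073723, -0.62223218,  0.3031612 ]), 'tool_rot': array([-3.43431398e-04,  8.32618393e-01, -5.53846656e-01, -6.12713937e-04]), 'contact_force': array([ 0.0301965 , -0.28227887,  0.39616111]), 'torque': array([ 0.00986694, -0.01136489, -0.00596499]), 'gripper_width': 0.9955923271083769}
```

View pics/scene0.png

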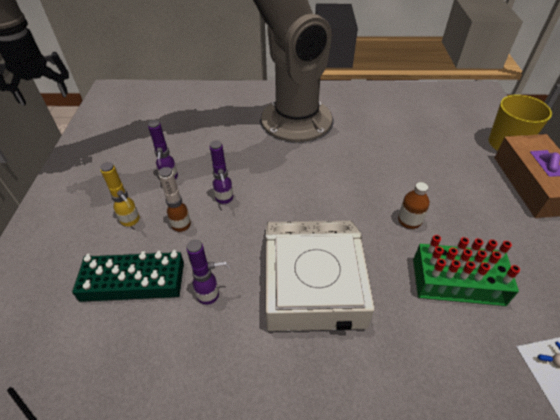

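View pics/top0.png

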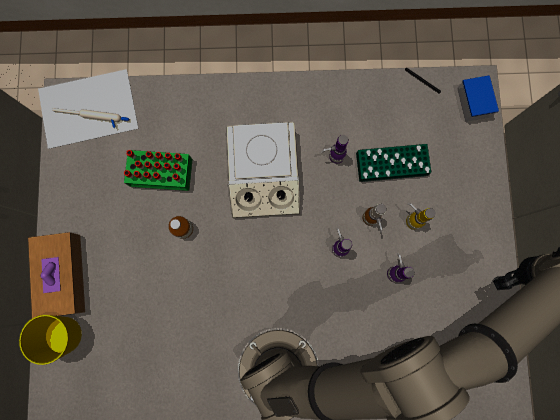

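View pics/wrist0.png

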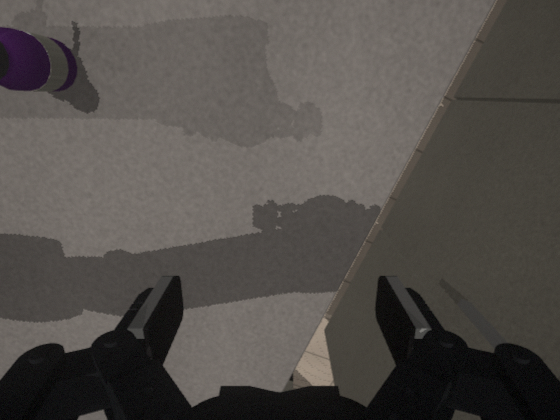

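Run:
```python
from h import *
def ld(n):
    d=np.load(n+'0.npz',allow_pickle=True); return {k:d[k] for k in d}
t=ld('top'); s=ld('scene')
a=cv2.resize(t['color'][120:290,310:440],None,fx=4,fy=4,interpolation=2)
b=cv2.resize(s['color'][100:320,90:250],None,fx=3,fy=3,interpolation=2)
w=np.zeros((680,1010,3),np.uint8); w[:680,:520]=a; w[:660,525:1005]=b
w=cv2.resize(w,(800,539)); cv2.imwrite('pics/crop1.png',w[...,::-1])
cv2.imwrite('pics/crop2.png',cv2.resize(t['color'][110:225,215:310],None,fx=5,fy=5,interpolation=2)[...,::-1])
for n,c,r in(('top',t,(200,232,355,390)),('scene',s,(160,235,150,195))):
    P=pts(c)[r[0]:r[1],r[2]:r[3]].reshape(-1,3)
    for lo,hi in((.18,.2),(.13,.18),(.1,.126),(.01,.06)):
        m=(P[:,2]>lo)&(P[:,2]<hi); 
        if m.sum(): print(n,lo,m.sum(),np.median(P[m],0),P[m].min(0),P[m].max(0))
P=pts(t); m=(abs(P[...,2]-.108)<.008); m[:, :220]=0; m[:,305:]=0; m[:110]=0;m[200:]=0
v,u=np.nonzero(m); r=cv2.minAreaRect(np.stack([u,v],1).astype(np.float32)); print(r, P[m].mean(0), P[m].min(0),P[m].max(0))
rw=cv2.minAreaRect(P[m][:,:2].astype(np.float32)); print(rw, np.median(P[m][:,2]))
```

```text
top 0.18 86 [ 0.45131214 -0.29874807  0.18600061] [ 0.43643005 -0.31271761  0.18013468] [ 0.4644021  -0.28490335  0.19256157]
top 0.13 54 [ 0.44263364 -0.29033761  0.1630418 ] [ 0.43546215 -0.31320124  0.13329795] [ 0.46739822 -0.28408881  0.1796816 ]
top 0.1 66 [ 0.43161767 -0.3033422   0.11459497] [ 0.3968542  -0.31287996  0.10018751] [ 0.46921954 -0.28058139  0.124888  ]
top 0.01 72 [ 0.43785332 -0.28501029  0.0414852 ] [ 0.40638638 -0.34026801  0.01000047] [ 0.4867661  -0.27531261  0.05951634]
scene 0.18 103 [ 0.45556258 -0.30127325  0.18469966] [ 0.44106134 -0.31579021  0.18064313] [ 0.46977861 -0.28697792  0.1875086 ]
scene 0.13 247 [ 0.46598089 -0.29706552  0.15723954] [ 0.44707845 -0.31683627  0.13009682] [ 0.4715419  -0.28639183  0.17950377]
scene 0.1 124 [ 0.46613281 -0.29747129  0.11303932] [ 0.32775153 -0.36182854  0.10005186] [ 0.47207803 -0.2851627   0.12537636]
scene 0.01 419 [ 0.46914429 -0.30331581  0.04138444] [ 0.26604203 -0.39223466  0.01010699] [ 0.48089335 -0.2769961   0.05992778]
((260.5420227050781, 153.2408447265625), (60.20490264892578, 68.96196746826172), 85.8150863647461) [0.64900643 0.03122157 0.10749994] [ 0.5477133  -0.07278717  0.1000014 ] [0.73834628 0.13470231 0.11588083]
((0.6436802744865417, 0.03306451439857483), (0.18684890866279602, 0.20543596148490906), 2.1036524772644043) 0.10751789167556687
```

View pics/crop1.png

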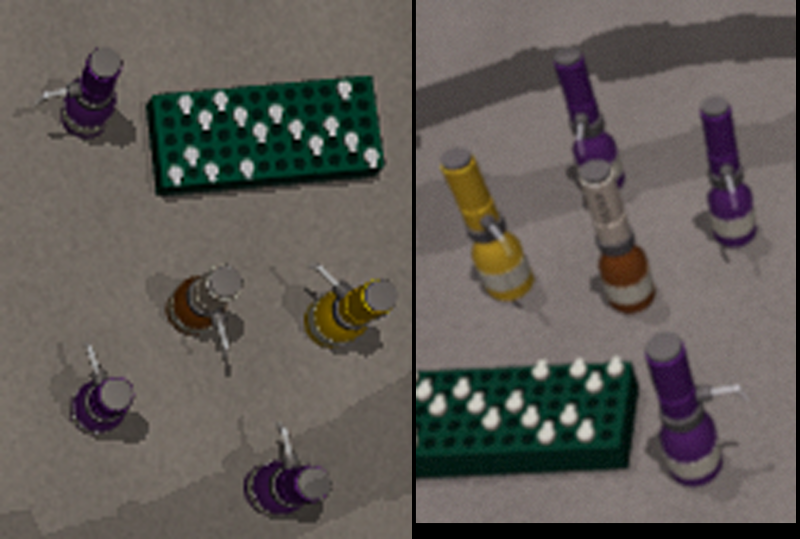

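View pics/crop2.png

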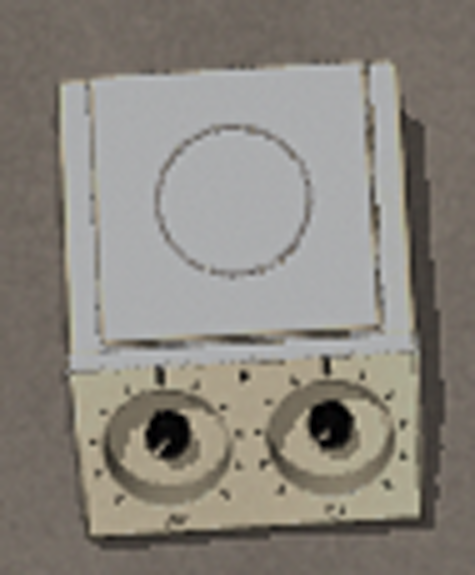

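```bash
cat > st.py <<'E'
from h import *
def ld(n):
    d=np.load(n+'0.npz',allow_pickle=True); return {k:d[k] for k in d}
E
python3 - <<'E'
from st import *
from scipy.spatial import cKDTree
t=ld('top'); s=ld('scene')
# ring by dark thin line on plate
for n,c,(r0,r1,c0,c1),th in(('top',t,(128,170,240,284),0),('scene',s,(235,300,285,350),0)):
    g=cv2.cvtColor(c['color'],cv2.COLOR_RGB2GRAY)[r0:r1,c0:c1].astype(float)
    med=np.median(g); m=(g<med-25); v,u=np.nonzero(m)
    W=np.array([ray(c,a+c0,b+r0,.108) for a,b in zip(u,v)])
    # circle fit
    x,y=W[:,0],W[:,1]
    for _ in range(4):
        A=np.c_[x,y,np.ones_like(x)]; p=np.linalg.lstsq(A,x*x+y*y,rcond=None)[0]; ce=p[:2]/2; R=np.sqrt(p[2]+ce@ce)
        d=abs(np.hypot(x-ce[0],y-ce[1])-R); k=d<.006; x,y=x[k],y[k]
    print(n,med,len(x),ce,R)
# wells: panel points and the normal
P=pts(t); reg=P[183:222,228:302].reshape(-1,3); reg=reg[(reg[:,2]>.03)&(reg[:,2]<.1)]
# robust plane
q=reg
for _ in range(6):
    cc=q.mean(0); n=np.linalg.svd(q-cc,full_matrices=False)[2][2]; n*=np.sign(n[2]); d=(reg-cc)@n; q=reg[d>-.004] if _<2 else reg[abs(d)<.003]
print('panel',len(q),cc,n,np.degrees(np.arccos(n[2])),np.degrees(np.arctan2(n[1],n[0])))
r=cv2.minAreaRect(q[:,:2].astype(np.float32)); print(r, cv2.boxPoints(r))
# housing side edges / all stirrer above .02
S=P[115:225,220:308].reshape(-1,3); S=S[(S[:,2]>.085)&(S[:,2]<.115)]
Sr=cv2.minAreaRect(S[:,:2].astype(np.float32)); print('housing',Sr)
E
```

```text
top 173.0 116 [0.6524074  0.03164132] 0.04556026657692634
scene 201.0 269 [0.65377323 0.02952003] 0.04568891546996252
panel 889 [0.50964839 0.03064776 0.06282041] [-0.57762432 -0.01482161  0.81616816] 35.296968645411155 -178.53013598068574
((0.5077893733978271, 0.027525275945663452), (0.21161559224128723, 0.09173998981714249), 88.68132019042969) [[ 0.45949656 -0.07719888]
 [ 0.55121225 -0.07931012]
 [ 0.5560822   0.13224943]
 [ 0.4643665   0.13436067]]
housing ((0.6369550228118896, 0.03100176900625229), (0.20613566040992737, 0.209992915391922), 1.7484179735183716)
```

```bash
cat >> h.py <<'E'
from scipy.spatial.transform import Rotation as Ro
def tool():
    o=get_obs(); q=o['tool_rot']; return np.array(o['eef_pos']),Ro.from_quat([q[1],q[2],q[3],q[0]]),o
def to(target,Rt=None):
    p,R,o=tool(); d=R.inv().apply(np.array(target)-p); print('t',round(o['t'],2),'pos',p.round(4),'tool shift',d.round(4),'rows',np.linalg.norm(d)/.0417)
    if Rt is not None: print('turn',(R.inv()*Rt).as_rotvec().round(4))
    print('axes x,z',R.as_matrix()[:,0].round(3),R.as_matrix()[:,2].round(3),'q',o['q'].round(2),'F',o['contact_force'].round(1),'w',round(o['gripper_width'],3))
E
python3 -m creep '[[[0,0,-0.118,0,0,0,0.06],[0,0,-0.118,0,0,0,0.06],[0,0,-0.118,0,0,0,0.06],[0,0,-0.118,0,0,0,0.06],[0,0,-0.118,0,0,0,0.06]]]' 30
python3 -c "
from h import *
to([.453,-.300,.304])"
```

```text
t: 0.57
eef_pos: [0.2607, -0.6211, 0.3009]
tool_rot: [-0.002, 0.961, -0.277, -0.002]
contact_force: [0.2, 0.0, -0.7]
gripper_width: 0.705
t 0.57 pos [ 0.2607 -0.6211  0.3009] tool shift [-0.0078 -0.3742 -0.0022] rows 8.975998027716306
axes x,z [ 0.847 -0.532 -0.005] [-0.003  0.005 -1.   ] q [ 1.16  0.48 -0.11  1.55  0.06  1.12  0.48] F [ 0.2  0.  -0.7] w 0.705
```

```bash
python3 -m creep '[[[0,0,0,-0.001,-0.04,0,0.06],[0,0,0,-0.001,-0.04,0,0.06],[0,0,0,-0.001,-0.04,0,0.06],[0,0,0,-0.001,-0.04,0,0.06],[0,0,0,-0.001,-0.04,0,0.06],[0,0,0,-0.001,-0.04,0,0.06],[0,0,0,-0.001,-0.04,0,0.06],[0,0,0,0,-0.02,0,0.06],[0,0,0,0,0,0,0.06]]]'
python3 -c "
from h import *
to([.453,-.300,.304])
c=cam('wrist');save(c,'pics/w1.png')
print(proj(c,[.453,-.3,.186]),proj(c,[.453,-.3,.0]))
P=pts(c);m=(P[...,2]>.175)&(P[...,2]<.2)&(np.hypot(P[...,0]-.453,P[...,1]+.3)<.05)
print(m.sum(),np.median(P[m],0),P[m].min(0),P[m].max(0))"
```

```text
t: 1.32
eef_pos: [0.4142, -0.3533, 0.2971]
tool_rot: [-0.002, 0.961, -0.276, -0.005]
contact_force: [-0.2, -0.0, 0.1]
gripper_width: 0.703
t 1.32 pos [ 0.4142 -0.3533  0.2971] tool shift [ 0.0045 -0.0658 -0.0069] rows 1.5896403078507138
axes x,z [ 0.847 -0.531 -0.01 ] [-0.008  0.006 -1.   ] q [ 0.79  0.29 -0.23  1.86  0.08  1.02 -0.04] F [-0.2 -0.   0.1] w 0.703
(np.float64(287.41095382378256), np.float64(129.80360178802218)) (np.float64(284.6706708769463), np.float64(111.7053965912837))
2664 [ 0.45361494 -0.30085272  0.18556335] [ 0.43764581 -0.31790359  0.1764677 ] [ 0.46866894 -0.28598207  0.18810266]
```

View pics/w1.png

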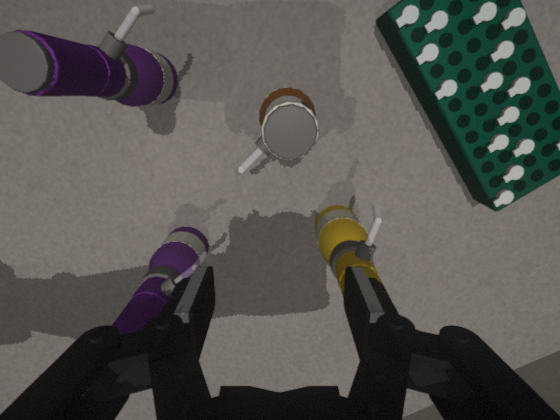

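```bash
cat >> h.py <<'E'
def down(a):  # tool down, jaw axis azimuth a (deg)
    a=np.radians(a); x=np.array([np.cos(a),np.sin(a),0]); z=np.array([0,0,-1.]); return Ro.from_matrix(np.c_[x,np.cross(z,x),z])
E
python3 -m creep '[[[0,0,0,0.0025,-0.034,-0.004,0.06],[0,0,0,0.0025,-0.034,-0.004,0.06],[0,0,0,0,0,0,0.06]]]'
python3 -c "
from h import *
to([.4535,-.3005,.209],down(-32))"
```

```text
t: 1.62
eef_pos: [0.452, -0.3034, 0.3046]
tool_rot: [-0.0, 0.96, -0.281, -0.006]
contact_force: [1.1, -0.0, 0.9]
gripper_width: 0.702
t 1.62 pos [ 0.452  -0.3034  0.3046] tool shift [ 0.0008 -0.0035  0.0956] rows 2.2933299013564468
turn [ 0.0024  0.011  -0.0111]
axes x,z [ 0.842 -0.539 -0.011] [-0.011  0.004 -1.   ] q [ 0.7   0.28 -0.26  1.85  0.09  1.03 -0.17] F [ 1.1 -0.   0.9] w 0.702
```

```bash
python3 -m creep '[[[0.0024,0.011,0,0.001,-0.003,0.02,0.06],[0,0,0,0,0,0.03,0.06],[0,0,0,0,0,0.02,0.06],[0,0,0,0,0,0,0.06]]]'
python3 -c "
from h import *
to([.4535,-.3005,.209],down(-32))"
```

```text
t: 1.95
eef_pos: [0.4538, -0.3073, 0.2341]
tool_rot: [0.002, 0.959, -0.283, 0.003]
contact_force: [-0.7, 0.3, -1.1]
gripper_width: 0.701
t 1.95 pos [ 0.4538 -0.3073  0.2341] tool shift [-0.0041 -0.0056  0.0251] rows 0.623389785224699
turn [ 0.0026 -0.0064 -0.0152]
axes x,z [ 0.84  -0.543  0.006] [ 0.004 -0.006 -1.   ] q [ 0.69  0.36 -0.25  1.92  0.12  0.87 -0.2 ] F [-0.7  0.3 -1.1] w 0.701
```

```bash
python3 -m creep '[[[0,-0.003,0,-0.004,-0.006,0,0.06],[0,0,0,0,0,0.013,0.06],[0,0,0,0,0,0.011,0.06],[0,0,0,0,0,0,0.06]]]'
python3 -c "
from h import *
to([.4535,-.3005,.209],down(-32))"
```

```text
t: 2.28
eef_pos: [0.4522, -0.3043, 0.2113]
tool_rot: [0.003, 0.958, -0.286, 0.001]
contact_force: [-0.3, 0.2, -0.6]
gripper_width: 0.702
t 2.28 pos [ 0.4522 -0.3043  0.2113] tool shift [-0.001  -0.0039  0.0023] rows 0.1110147569880187
turn [ 0.0044 -0.0041 -0.0224]
axes x,z [ 0.836 -0.549  0.004] [ 0.001 -0.006 -1.   ] q [ 0.68  0.39 -0.25  1.94  0.13  0.82 -0.23] F [-0.3  0.2 -0.6] w 0.702
```

```bash
python3 -m creep '[[[0.004,-0.004,0,-0.001,-0.005,0.002,0.06],[0,0,0,0,0,0,0.06],[0,0,0,0,0,0,0.045],[0,0,0,0,0,0,0.036],[0,0,0,0,0,0,0.036],[0,0,0,0,0,0,0.03],[0,0,0,0,0,0,0.025],[0,0,0,0,0,0,0.025],[0,0,0,0,0,0,0.025],[0,0,0,0,0,0,0.025]]]' 40
python3 -c "
from h import *
to([.4535,-.3005,.209],down(-32))"
```

```text
t: 3.12
eef_pos: [0.455, -0.3001, 0.2127]
tool_rot: [0.001, 0.958, -0.287, 0.002]
contact_force: [-0.9, 0.5, -1.0]
gripper_width: 0.36
t 3.12 pos [ 0.455  -0.3001  0.2127] tool shift [-0.0011  0.0012  0.0037] rows 0.09578982945606353
turn [ 0.0002 -0.0035 -0.0235]
axes x,z [ 0.835 -0.55   0.004] [ 0.003 -0.002 -1.   ] q [ 0.67  0.39 -0.25  1.94  0.13  0.83 -0.23] F [-0.9  0.5 -1. ] w 0.36
```

```bash
python3 -m creep '[[[0,0,0,0,0,-0.01,0.025],[0,0,0,0,0,-0.02,0.025],[0,0,0,0,0,-0.035,0.025],[0,0,0,0,0,-0.035,0.025],[0,0,0,0,0,-0.035,0.025],[0,0,0,0,0,-0.012,0.025],[0,0,0,0,0,0,0.025]]]'
python3 -c "
from h import *
to([.6535,.0305,.352],down(-32))
c=cam('scene');save(c,'pics/s2.png');c=cam('wrist');save(c,'pics/w2.png')"
```

```text
t: 3.7
eef_pos: [0.4518, -0.2983, 0.3653]
tool_rot: [-0.001, 0.958, -0.286, -0.004]
contact_force: [0.5, -0.2, -4.6]
gripper_width: 0.364
t 3.7 pos [ 0.4518 -0.2983  0.3653] tool shift [-0.0118 -0.3855  0.0134] rows 9.254616267076363
turn [ 0.      0.0074 -0.0226]
axes x,z [ 0.836 -0.549 -0.007] [-0.006  0.004 -1.   ] q [ 0.7   0.22 -0.27  1.78  0.06  1.15 -0.17] F [ 0.5 -0.2 -4.6] w 0.364
```

View pics/s2.png

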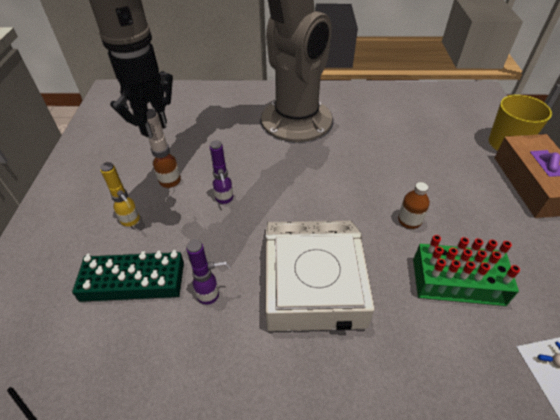

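View pics/w2.png

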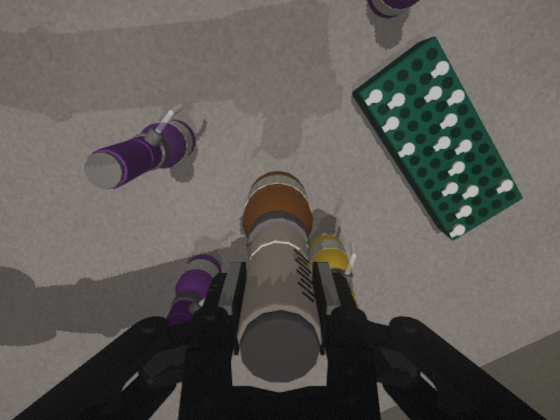

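```bash
python3 -m creep '[[[0,0.004,0,-0.001,-0.015,0,0.025],[0,0.003,0,-0.001,-0.03,0,0.025],[0,0,0,-0.001,-0.035,0,0.025],[0,0,0,-0.001,-0.035,0,0.025],[0,0,0,-0.001,-0.035,0,0.025],[0,0,0,-0.001,-0.035,0,0.025],[0,0,0,-0.001,-0.035,0,0.025],[0,0,0,-0.001,-0.035,0,0.025],[0,0,0,-0.001,-0.035,0,0.025],[0,0,0,-0.001,-0.03,0,0.025],[0,0,0,-0.001,-0.02,0,0.025],[0,0,0,0,-0.01,0,0.025],[0,0,0,0,0,0,0.025]]]'
python3 -c "
from h import *
to([.6535,.0305,.352],down(-32))
"
```

```text
t: 4.88
eef_pos: [0.6293, 0.011, 0.3283]
tool_rot: [0.003, 0.957, -0.29, -0.027]
contact_force: [-0.4, 0.6, -4.0]
gripper_width: 0.365
t 4.88 pos [0.6293 0.011  0.3283] tool shift [ 0.0081 -0.0291 -0.0247] rows 0.9370740014169663
turn [ 0.0201  0.05   -0.0305]
axes x,z [ 0.83  -0.555 -0.05 ] [-0.053  0.01  -0.999] q [ 0.19  0.44 -0.41  1.59  0.16  1.2  -0.84] F [-0.4  0.6 -4. ] w 0.365
```

```bash
python3 -m creep '[[[0,0,0,0,0,-0.012,0.025],[0.01,0.025,0,0.004,-0.012,-0.005,0.025],[0.01,0.025,0,0.004,-0.012,-0.003,0.025],[0,0,0,0,0,0,0.025]]]'
python3 -c "
from h import *
to([.6535,.0305,.342],down(-32))
"
```

```text
t: 5.22
eef_pos: [0.65, 0.022, 0.3462]
tool_rot: [0.003, 0.956, -0.293, 0.0]
contact_force: [1.2, 0.6, -2.9]
gripper_width: 0.363
t 5.22 pos [0.65   0.022  0.3462] tool shift [-0.0019 -0.0091  0.0041] rows 0.2433649743205169
turn [ 0.0051 -0.0016 -0.036 ]
axes x,z [ 0.828 -0.56   0.002] [-0.001 -0.005 -1.   ] q [ 0.16  0.44 -0.41  1.55  0.19  1.2  -0.87] F [ 1.2  0.6 -2.9] w 0.363
```

```bash
python3 -m creep '[[[0.005,-0.002,0,-0.002,-0.009,0,0.025],[0,0,0,0,0,0.008,0.025],[0,0,0,0,0,0,0.025]]]'
python3 -c "
from h import *
to([.6535,.0305,.3207],down(-32))
c=cam('scene');cv2.imwrite('pics/s3.png',cv2.resize(c['color'][130:330,220:420],None,fx=3,fy=3)[...,::-1])
P=pts(c)[130:330,220:420].reshape(-1,3)
P=P[np.hypot(P[:,0]-.65,P[:,1]-.03)<.04]
print(np.histogram(P[:,2],np.arange(.1,.4,.01)))
for a,b in((.12,.17),(.175,.2),(.24,.27)):
    m=(P[:,2]>a)&(P[:,2]<b); print(a,m.sum(),P[m].max(0)[0],P[m][:,1].min(),P[m][:,1].max(),(P[m][:,1].min()+P[m][:,1].max())/2)
"
```

```text
t: 5.47
eef_pos: [0.6539, 0.0292, 0.339]
tool_rot: [0.0, 0.956, -0.294, 0.001]
contact_force: [-0.4, -1.2, -4.5]
gripper_width: 0.361
t 5.47 pos [0.6539 0.0292 0.339 ] tool shift [-0.0011 -0.0009  0.0183] rows 0.4401689968042498
turn [-0.0006 -0.0028 -0.039 ]
axes x,z [ 0.827 -0.563  0.003] [ 0.003 -0.001 -1.   ] q [ 0.15  0.45 -0.41  1.55  0.19  1.18 -0.89] F [-0.4 -1.2 -4.5] w 0.361
(array([550,   6,  17,  70,  72,  70,  84,  84, 162, 142,  24,  63, 102,
        65,  66,  54,  24,  75,  87,  72,  71,  99,  45, 136,  66,  72,
        84,  61,  16,   5]), array([0.1 , 0.11, 0.12, 0.13, 0.14, 0.15, 0.16, 0.17, 0.18, 0.19, 0.2 ,
       0.21, 0.22, 0.23, 0.24, 0.25, 0.26, 0.27, 0.28, 0.29, 0.3 , 0.31,
       0.32, 0.33, 0.34, 0.35, 0.36, 0.37, 0.38, 0.39, 0.4 ]))
0.12 313 0.6797849163281297 0.0008776006381947031 0.05012804246118929 0.025502821549692
0.175 343 0.679819140191764 0.0019930819490100414 0.049485710292515236 0.02573939612076264
0.24 144 0.6782374177874737 0.009968855353229944 0.04410120687769605 0.027035031115462998
```

View pics/s3.png

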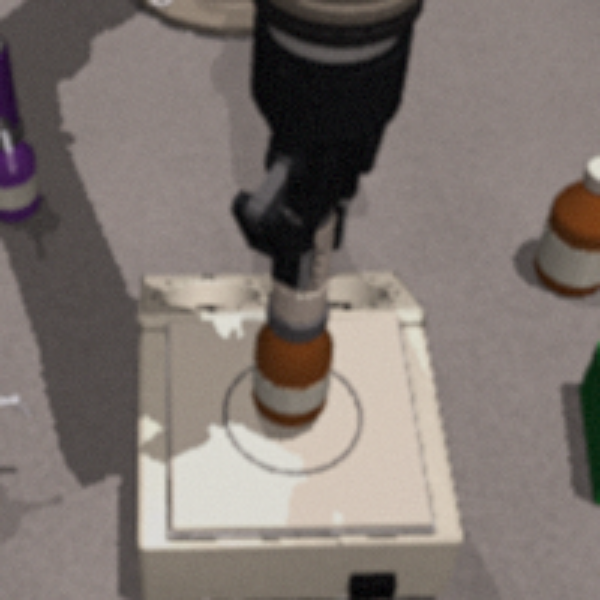

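```bash
python3 -m creep '[[[0,-0.002,0,-0.003,-0.002,0.007,0.025],[0,0,0,0,0,0.006,0.025],[0,0,0,0,0,0,0.025]]]'
python3 -c "
from h import *
to([.653,.033,.3207],down(-32))
"
```

```text
t: 5.77
eef_pos: [0.6523, 0.0325, 0.3254]
tool_rot: [-0.0, 0.956, -0.295, 0.001]
contact_force: [0.6, 0.2, -4.0]
gripper_width: 0.361
t 5.77 pos [0.6523 0.0325 0.3254] tool shift [ 0.0003 -0.0008  0.0047] rows 0.11456292969921093
turn [-0.0011 -0.0008 -0.0396]
axes x,z [ 0.826 -0.563  0.001] [ 0.001  0.001 -1.   ] q [ 0.15  0.46 -0.41  1.57  0.19  1.16 -0.9 ] F [ 0.6  0.2 -4. ] w 0.361
```

```bash
python3 -m creep '[[[0,0,0,0,0,0.0025,0.025],[0,0,0,0,0,0.001,0.025],[0,0,0,0,0,0,0.025]]]'
python3 -m creep '[[[0,0,0,0,0,0.001,0.025],[0,0,0,0,0,0,0.025]]]'
```

```text
t: 6.02
eef_pos: [0.6519, 0.0322, 0.3208]
tool_rot: [-0.0, 0.956, -0.295, -0.0]
contact_force: [1.1, 0.3, -0.1]
gripper_width: 0.367
t: 6.18
eef_pos: [0.6523, 0.0326, 0.3211]
tool_rot: [-0.001, 0.956, -0.295, 0.001]
contact_force: [0.5, -0.8, -3.9]
gripper_width: 0.362
```

```bash
python3 -m creep '[[[0,0,0,0,0,0.001,0.025],[0,0,0,0,0,0.0005,0.025],[0,0,0,0,0,0,0.025]]]'
python3 -c "
from h import *
for i in range(3): to([.653,.033,.3207]); cam('wrist')"
python3 -m creep '[[[0,0,0,0,0,0.001,0.025],[0,0,0,0,0,0,0.025],[0,0,0,0,0,0,0.025]]]'
```

```text
t: 6.43
eef_pos: [0.6526, 0.0328, 0.3208]
tool_rot: [-0.001, 0.956, -0.295, 0.001]
contact_force: [-0.5, 0.3, -3.2]
gripper_width: 0.365
t 6.43 pos [0.6526 0.0328 0.3208] tool shift [ 0.0003 -0.0004  0.0001] rows 0.011567833417162821
axes x,z [ 0.826 -0.563  0.002] [ 0.003  0.001 -1.   ] q [ 0.15  0.46 -0.41  1.57  0.19  1.15 -0.9 ] F [-0.5  0.3 -3.2] w 0.365
t 6.48 pos [0.6526 0.0328 0.3208] tool shift [ 0.0002 -0.0004  0.0001] rows 0.011152975659314621
axes x,z [ 0.826 -0.563  0.002] [ 0.003  0.001 -1.   ] q [ 0.15  0.46 -0.41  1.57  0.19  1.15 -0.9 ] F [-1.8  0.6 -0.3] w 0.369
t 6.53 pos [0.6526 0.0328 0.3208] tool shift [ 0.0002 -0.0004  0.0001] rows 0.010713133815843965
axes x,z [ 0.826 -0.563  0.002] [ 0.003  0.001 -1.   ] q [ 0.15  0.46 -0.41  1.57  0.19  1.15 -0.9 ] F [-2.  -0.   0.2] w 0.365
t: 6.83
eef_pos: [0.653, 0.0332, 0.3208]
tool_rot: [-0.001, 0.956, -0.295, 0.002]
contact_force: [-0.4, 0.8, -1.2]
gripper_width: 0.367
```

```bash
python3 -m creep '[[[0,0,0,0,0,0.002,0.025],[0,0,0,0,0,0.001,0.025],[0,0,0,0,0,0,0.025]]]'
python3 -c "
from h import *
for i in range(3): to([.653,.033,.3207],down(-32)); c=cam('scene')
cv2.imwrite('pics/s4.png',cv2.resize(c['color'][130:330,220:420],None,fx=3,fy=3)[...,::-1])
P=pts(c)[130:330,220:420].reshape(-1,3)
P=P[np.hypot(P[:,0]-.65,P[:,1]-.03)<.04]
for a,b in((.115,.16),(.24,.27)):
    m=(P[:,2]>a)&(P[:,2]<b); print(a,m.sum(),P[m].max(0)[0],P[m][:,1].min(),P[m][:,1].max(),(P[m][:,1].min()+P[m][:,1].max())/2)
"
```

```text
t: 7.08
eef_pos: [0.6537, 0.0339, 0.3208]
tool_rot: [-0.002, 0.956, -0.295, 0.003]
contact_force: [0.1, -1.5, -3.2]
gripper_width: 0.366
t 7.08 pos [0.6537 0.0339 0.3208] tool shift [-0.      0.0011  0.0001] rows 0.027647120434665887
turn [-0.0062 -0.0053 -0.0396]
axes x,z [ 0.826 -0.563  0.005] [ 0.008  0.002 -1.   ] q [ 0.15  0.46 -0.41  1.57  0.19  1.14 -0.9 ] F [ 0.1 -1.5 -3.2] w 0.366
t 7.13 pos [0.6538 0.0339 0.3207] tool shift [-0.0001  0.0012  0.    ] rows 0.028898328409026314
turn [-0.0065 -0.0054 -0.0397]
axes x,z [ 0.826 -0.563  0.005] [ 0.008  0.002 -1.   ] q [ 0.15  0.46 -0.41  1.57  0.19  1.14 -0.9 ] F [-1.  -0.2  1.1] w 0.366
t 7.18 pos [0.6538 0.034  0.3207] tool shift [-0.0001  0.0013  0.    ] rows 0.031408357557264156
turn [-0.0067 -0.0053 -0.0397]
axes x,z [ 0.826 -0.563  0.005] [ 0.008  0.003 -1.   ] q [ 0.15  0.46 -0.41  1.57  0.19  1.14 -0.9 ] F [-0.3  0.2  0.9] w 0.364
0.115 331 0.6806689832441182 0.005816155013039918 0.05542358412672129 0.030619869569880605
0.24 168 0.683468342947305 0.01170875012968377 0.05406424767595434 0.032886498902819056
```

View pics/s4.png

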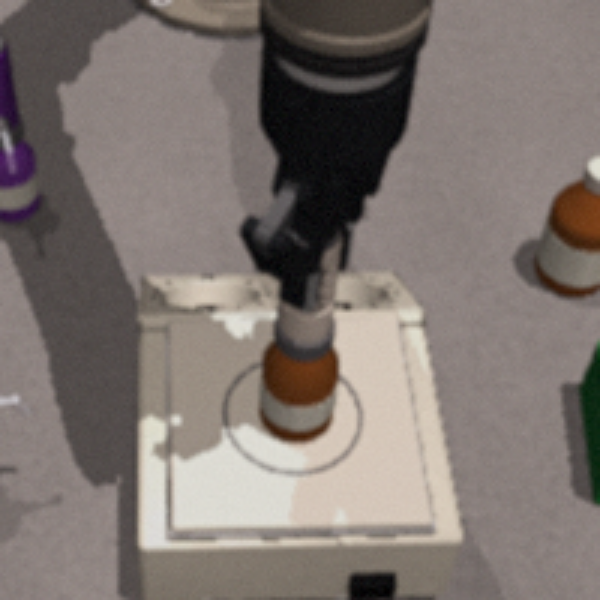

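```bash
python3 -m creep '[[[-0.0065,-0.0055,0,0,0.0013,0,0.025],[0,0,0,0,0,0,0.025],[0,0,0,0,0,0,0.025]]]' 20
python3 -c "
from h import *
to([.653,.033,.3207],down(-32))"
python3 -m creep '[[[0,0,0,0,0,0,0.031],[0,0,0,0,0,0,0.0315],[0,0,0,0,0,0,0.032],[0,0,0,0,0,0,0.0325],[0,0,0,0,0,0,0.033],[0,0,0,0,0,0,0.034],[0,0,0,0,0,0,0.035],[0,0,0,0,0,0,0.037],[0,0,0,0,0,0,0.04],[0,0,0,0,0,0,0.044],[0,0,0,0,0,0,0.048],[0,0,0,0,0,0,0.052],[0,0,0,0,0,0,0.056],[0,0,0,0,0,0,0.06],[0,0,0,0,0,0,0.06]]]' 20
python3 -c "
from h import *
to([.653,.033,.3207],down(-32)); 
c=cam('scene')
cv2.imwrite('pics/s5.png',cv2.resize(c['color'][130:330,220:420],None,fx=3,fy=3)[...,::-1])
c=cam('wrist'); save(c,'pics/w5.png')"
```

```text
t: 7.48
eef_pos: [0.654, 0.0334, 0.3208]
tool_rot: [-0.001, 0.956, -0.295, 0.001]
contact_force: [-0.7, 1.4, 0.4]
gripper_width: 0.364
t 7.48 pos [0.654  0.0334 0.3208] tool shift [-0.0006  0.0008  0.0001] rows 0.025095686234733773
turn [-0.0021 -0.0005 -0.0394]
axes x,z [ 0.827 -0.563  0.   ] [ 0.002  0.001 -1.   ] q [ 0.15  0.46 -0.41  1.57  0.19  1.15 -0.9 ] F [-0.7  1.4  0.4] w 0.364
t: 8.73
eef_pos: [0.654, 0.0324, 0.3202]
tool_rot: [-0.0, 0.956, -0.295, 0.0]
contact_force: [-0.8, -0.8, -0.3]
gripper_width: 0.703
t 8.73 pos [0.654  0.0324 0.3202] tool shift [-0.0012  0.     -0.0005] rows 0.030836067131088003
turn [-0.0008 -0.0006 -0.0403]
axes x,z [ 0.826 -0.564  0.001] [ 0.001  0.    -1.   ] q [ 0.15  0.46 -0.41  1.57  0.19  1.15 -0.9 ] F [-0.8 -0.8 -0.3] w 0.703
```

View pics/s5.png

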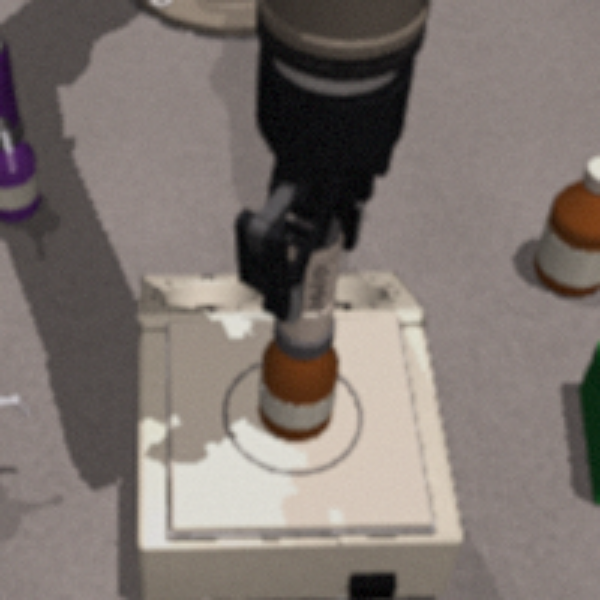

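View pics/w5.png

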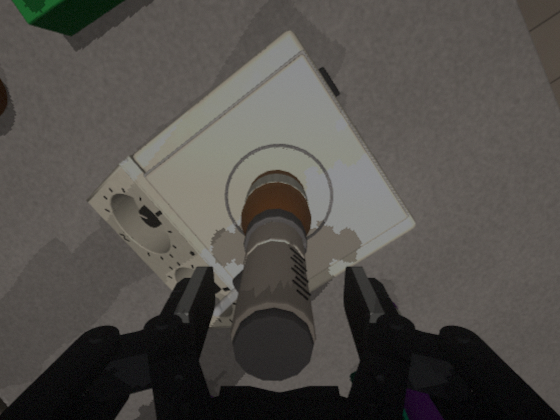

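```bash
python3 -m creep '[[[0,0,0,0,0,-0.008,0.06],[0,0,0,0,0,-0.012,0.06],[0,0,0,0,0,-0.014,0.06],[0,0,0,0,0,-0.014,0.06]]]'
python3 -m creep '[[[0,0,0,0,0,-0.015,0.06],[0,0,0,0,0,-0.015,0.06],[0,0,0,0,0,-0.015,0.06],[0,0,0,0,0,-0.01,0.06],[0,0,0,0,0,0,0.06]]]'
python3 -c "
from h import *
to([.653,.033,.40],down(-32)) 
c=cam('scene')
cv2.imwrite('pics/s6.png',cv2.resize(c['color'][130:330,220:420],None,fx=3,fy=3)[...,::-1])"
```

```text
t: 9.17
eef_pos: [0.6527, 0.0321, 0.3687]
tool_rot: [0.001, 0.956, -0.295, -0.002]
contact_force: [-0.3, -0.4, -0.6]
gripper_width: 0.702
t: 9.58
eef_pos: [0.6538, 0.0328, 0.4362]
tool_rot: [-0.001, 0.956, -0.295, 0.002]
contact_force: [0.3, -0.0, -0.2]
gripper_width: 0.703
t 9.58 pos [0.6538 0.0328 0.4362] tool shift [-0.0009  0.0004  0.0362] rows 0.8693039513651362
turn [-0.0038 -0.0035 -0.0397]
axes x,z [ 0.826 -0.563  0.003] [ 0.005  0.001 -1.   ] q [ 0.15  0.39 -0.42  1.41  0.16  1.37 -0.87] F [ 0.3 -0.  -0.2] w 0.703
```

View pics/s6.png

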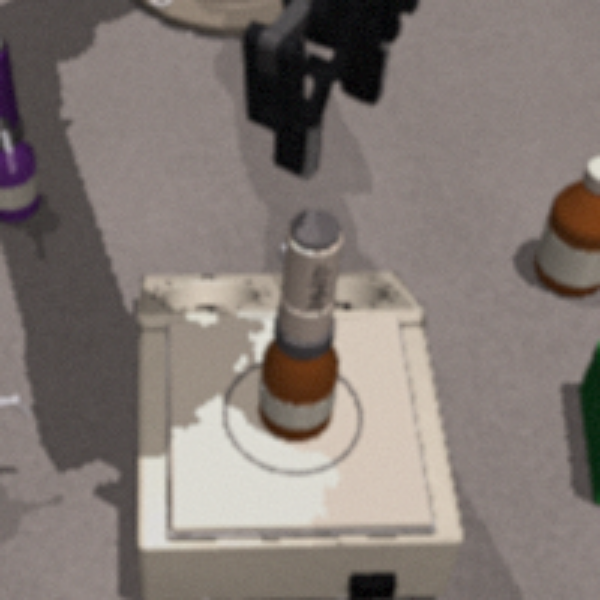

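```bash
python3 -m creep '[[[0,0,0,-0.0205,0.0245,0,0.06],[0,0,0,-0.0205,0.0245,0,0.06],[0,0,0,-0.0205,0.0245,0,0.06],[0,0,0,-0.0205,0.0245,0,0.06],[0,0,0,-0.0205,0.0245,0,0.06],[0,0,0,-0.0205,0.0245,0,0.06],[0,0,0,-0.0205,0.0245,0,0.06],[0,0,-0.12,0,0,0,0.05],[0,0,-0.12,0,0,0,0.045],[0,0,-0.12,0,0,0,0.04],[0,0,-0.12,0,0,0,0.036],[0,0,-0.12,0,0,0,0.034],[0,0,-0.12,0,0,0,0.034],[0,0,-0.12,0,0,0,0.034],[0,0,-0.12,0,0,0,0.034],[0,0,-0.12,0,0,0,0.034],[0,0,-0.12,0,0,0,0.034],[0,0,-0.12,0,0,0,0.034],[0,0,-0.12,0,0,0,0.034]]]'
python3 -c "
from h import *
to([.434,-.025,.3],down(52)) 
c=cam('top'); np.savez('top1.npz',**c)
cv2.imwrite('pics/t7.png',cv2.resize(c['color'][110:260,215:355],None,fx=4,fy=4)[...,::-1])
c=cam('wrist'); save(c,'pics/w7.png')"
```

```text
t: 11.22
eef_pos: [0.4186, -0.0324, 0.4168]
tool_rot: [-0.005, 0.901, 0.433, -0.01]
contact_force: [0.4, 0.7, 0.6]
gripper_width: 0.4
t 11.22 pos [ 0.4186 -0.0324  0.4168] tool shift [0.017  0.0095 0.1165] rows 2.8313261423014473
turn [-0.0186  0.0134 -0.0114]
axes x,z [ 0.624  0.781 -0.014] [-0.023  0.001 -1.   ] q [ 0.33 -0.02 -0.39  1.93 -0.01  1.25  0.84] F [0.4 0.7 0.6] w 0.4
```

View pics/t7.png

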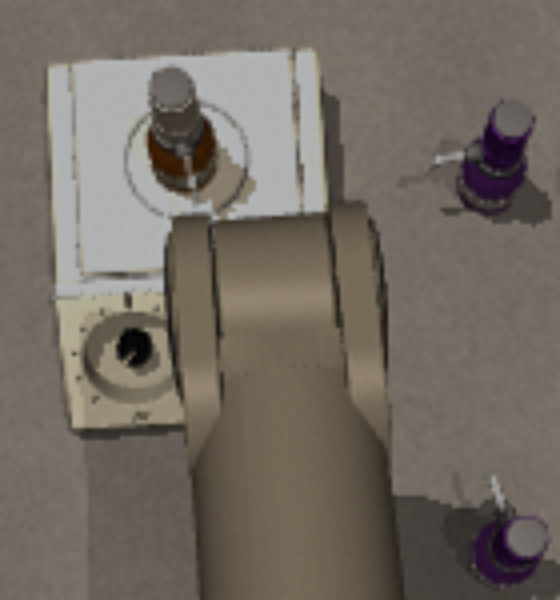

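View pics/w7.png

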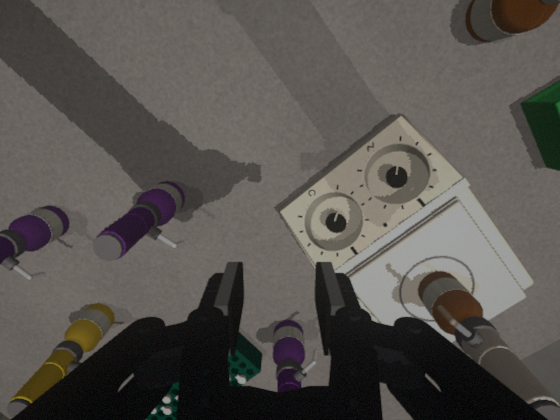

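```bash
cat >> h.py <<'E'
PSI=np.radians(1.5)
def panel():
    s,c=np.sin(np.radians(35)),np.cos(np.radians(35)); Z=Ro.from_rotvec([0,0,PSI])
    n=Z.apply([-s,0,c]); u=Z.apply([c,0,s]); l=np.cross(n,u); return u,l,n
def knob(a): # jaw axis at a deg from upslope toward left
    u,l,n=panel(); a=np.radians(a); x=np.cos(a)*u+np.sin(a)*l; z=-n; return Ro.from_matrix(np.c_[x,np.cross(z,x),z])
WELL=np.array([.5204,-.023,.064])
E
python3 -c "
from h import *
u,l,n=panel(); print(u,l,n)
T=WELL+.15*n; print(T); to(T,knob(52))
c=cam('wrist'); np.savez('w7.npz',**c)
P=pts(c)
m=(P[...,2]>.03)&(P[...,2]<.097)&(abs(P[...,0]-.51)<.06)&(abs(P[...,1]-.03)<.11)
q=reg=P[m]
for i in range(8):
    cc=q.mean(0); nn=np.linalg.svd(q-cc,full_matrices=False)[2][2]; nn*=np.sign(nn[2]); d=(reg-cc)@nn; q=reg[d>-.003] if i<3 else reg[abs(d)<.002]
print(len(q),cc,nn,np.degrees(np.arccos(nn[2])),np.degrees(np.arctan2(-nn[1],-nn[0])))
print('front z at face',(WELL-cc)@nn)
cv2.imwrite('pics/w7c.png',cv2.resize(c['color'][110:290,270:480],None,fx=3.5,fy=3.5,interpolation=2)[...,::-1])
print(proj(c,WELL),proj(c,WELL-.012*n))
"
```

```text
[0.81887134 0.0214429  0.57357644] [-0.02617695  0.99965732  0.        ] [-0.57337989 -0.01501448  0.81915204]
[ 0.43439302 -0.02525217  0.18687281]
t 11.32 pos [ 0.4187 -0.0324  0.4168] tool shift [0.0186 0.012  0.2295] rows 5.530181558470473
turn [-0.4921  0.3995 -0.0414]
axes x,z [ 0.628  0.778 -0.014] [-0.023  0.001 -1.   ] q [ 0.33 -0.02 -0.39  1.93 -0.01  1.25  0.84] F [ 0.6 -0.5 -0.3] w 0.397
8493 [0.51594764 0.0340425  0.06632114] [-0.57312355 -0.01596964  0.81931335] 34.98388324558493 1.5960888064994287
front z at face -0.003542546144743332
(np.float64(336.03957357351885), np.float64(222.20058851415956)) (np.float64(338.08511733152596), np.float64(223.36734942883268))
```

View pics/w7c.png

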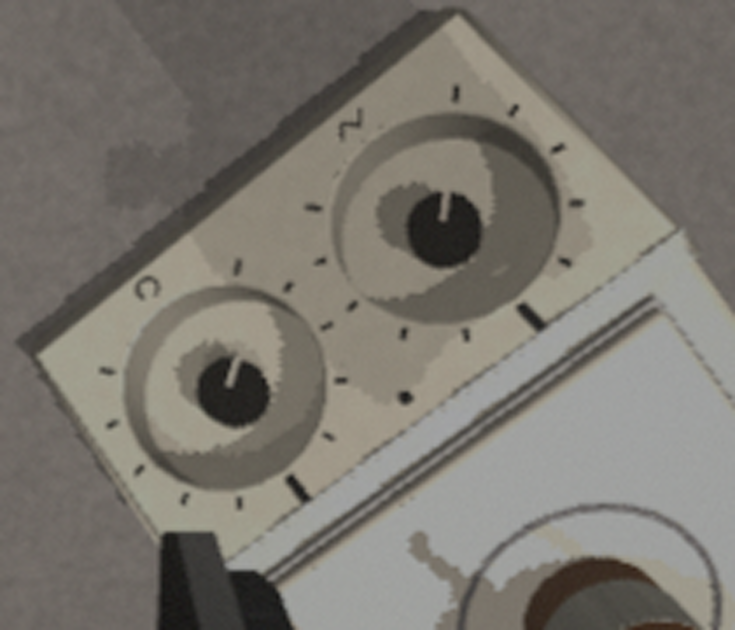

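```bash
python3 -m creep '[[[-0.082,0.066,-0.007,0,0,0,0.034],[-0.082,0.066,-0.007,0,0,0,0.034],[-0.082,0.066,-0.007,0,0,0,0.034],[-0.082,0.066,-0.007,0,0,0,0.034],[-0.082,0.066,-0.007,0,0,0,0.034],[-0.082,0.066,-0.007,0,0,0,0.034]]]'
python3 -c "
from h import *
u,l,n=panel()
to(WELL+.18*n,knob(52))"
```

```text
t: 11.87
eef_pos: [0.4215, -0.0326, 0.417]
tool_rot: [0.134, 0.855, 0.414, 0.281]
contact_force: [0.1, 0.5, -0.5]
gripper_width: 0.398
t 11.87 pos [ 0.4215 -0.0326  0.417 ] tool shift [-0.0727 -0.102   0.1633] rows 4.934348077951439
turn [ 0.0245 -0.0046 -0.0275]
axes x,z [0.499 0.784 0.369] [ 0.592  0.004 -0.806] q [ 0.32 -0.3  -0.32  2.26 -0.17  0.54  1.  ] F [ 0.1  0.5 -0.5] w 0.398
```

```bash
python3 -c "
from h import *
u,l,n=panel()
to(WELL+.13*n,knob(52))"
python3 -m creep '[[[0.02,0,-0.02,-0.0145,-0.0204,0.0327,0.034],[0,0,0,-0.0145,-0.0204,0.0327,0.034],[0,0,0,-0.0145,-0.0204,0.0327,0.034]]]'
python3 -c "
from h import *
u,l,n=panel()
to(WELL+.13*n,knob(52))"
```

```text
t 11.87 pos [ 0.4215 -0.0326  0.417 ] tool shift [-0.0729 -0.1032  0.2133] rows 5.94441281210079
turn [ 0.0245 -0.0046 -0.0275]
axes x,z [0.499 0.784 0.369] [ 0.592  0.004 -0.806] q [ 0.32 -0.3  -0.32  2.26 -0.17  0.54  1.  ] F [ 0.1  0.5 -0.5] w 0.398
t: 12.12
eef_pos: [0.4196, -0.0267, 0.3145]
tool_rot: [0.132, 0.85, 0.423, 0.284]
contact_force: [-0.5, 1.8, 0.0]
gripper_width: 0.401
t 12.12 pos [ 0.4196 -0.0267  0.3145] tool shift [-0.0395 -0.0511  0.1313] rows 3.509748489071375
turn [ 0.021  -0.0164 -0.0112]
axes x,z [0.481 0.794 0.372] [ 0.595  0.015 -0.804] q [ 0.44 -0.17 -0.48  2.42 -0.23  0.23  1.07] F [-0.5  1.8  0. ] w 0.401
```

```bash
python3 -m creep '[[[0.01,-0.01,-0.01,0,0,0.03,0.034],[0.01,-0.008,0,0,0,0.03,0.034],[0,0,0,-0.006,-0.008,0.025,0.034]]]'
python3 -c "
from h import *
u,l,n=panel()
to(WELL+.11*n,knob(52))"
```

```text
t: 12.37
eef_pos: [0.438, -0.0282, 0.2671]
tool_rot: [0.13, 0.857, 0.429, 0.254]
contact_force: [-0.0, -0.1, -0.2]
gripper_width: 0.399
t 12.37 pos [ 0.438  -0.0282  0.2671] tool shift [-0.024  -0.0391  0.1051] rows 2.75108226003481
turn [-0.0129  0.0347  0.0016]
axes x,z [0.502 0.802 0.324] [ 0.548 -0.005 -0.837] q [ 0.78 -0.   -0.86  2.4   0.3   0.17  0.56] F [-0.  -0.1 -0.2] w 0.399
```

```bash
python3 -m creep '[[[-0.005,0.015,0,-0.006,-0.01,0.02,0.034],[-0.005,0.012,0,-0.006,-0.01,0.02,0.034]]]'
python3 -c "
from h import *
u,l,n=panel()
to(WELL+.11*n,knob(52))"
```

```text
t: 12.53
eef_pos: [0.4358, -0.0319, 0.2512]
tool_rot: [0.133, 0.859, 0.428, 0.246]
contact_force: [-0.4, -0.0, 0.1]
gripper_width: 0.392
t 12.53 pos [ 0.4358 -0.0319  0.2512] tool shift [-0.0131 -0.0326  0.0933] rows 2.391334398002785
turn [-0.0153  0.0521  0.0011]
axes x,z [0.512 0.802 0.309] [ 0.537 -0.018 -0.843] q [ 0.86  0.05 -0.96  2.41  0.67  0.17  0.21] F [-0.4 -0.   0.1] w 0.392
```

```bash
python3 -m creep '[[[-0.008,0.025,0,-0.004,-0.01,0.025,0.034],[-0.008,0.025,0,-0.004,-0.01,0.025,0.034],[0,0.01,0,-0.004,-0.01,0.02,0.034]]]'
python3 -c "
from h import *
u,l,n=panel()
to(WELL+.11*n,knob(52))"
```

```text
t: 12.78
eef_pos: [0.4284, -0.0333, 0.2134]
tool_rot: [0.125, 0.864, 0.435, 0.221]
contact_force: [-0.7, 0.5, -0.7]
gripper_width: 0.398
t 12.78 pos [ 0.4284 -0.0333  0.2134] tool shift [ 0.006  -0.009   0.0657] rows 1.5960971449147132
turn [-0.0567  0.0897  0.0106]
axes x,z [0.524 0.807 0.273] [ 0.49  -0.023 -0.872] q [ 1.02  0.22 -1.19  2.43  1.22  0.3  -0.3 ] F [-0.7  0.5 -0.7] w 0.398
```

```bash
python3 -m creep '[[[-0.01,0.015,0,0.004,-0.002,0.02,0.034],[-0.01,0.015,0,0.004,-0.002,0.015,0.034],[-0.01,0.02,0,0,0,0,0.034]]]'
python3 -c "
from h import *
u,l,n=panel()
to(WELL+.11*n,knob(52))"
```

```text
t: 13.03
eef_pos: [0.4456, -0.0298, 0.1898]
tool_rot: [0.127, 0.861, 0.427, 0.245]
contact_force: [-0.2, 2.1, -5.2]
gripper_width: 0.396
t 13.03 pos [ 0.4456 -0.0298  0.1898] tool shift [-0.001  -0.0105  0.0365] rows 0.9101679716262353
turn [-0.026   0.0503 -0.0056]
axes x,z [0.515 0.798 0.314] [ 0.531 -0.01  -0.847] q [ 1.12  0.52 -1.41  2.44  1.63  0.58 -0.64] F [-0.2  2.1 -5.2] w 0.396
```

```bash
python3 -m creep '[[[-0.01,0.02,0,0,-0.004,0.008,0.034],[-0.01,0.02,0,0,-0.004,0.008,0.034],[0,0,0,0,0,0,0.034]]]'
python3 -c "
from h import *
u,l,n=panel()
to(WELL+.10*n,knob(52))"
```

```text
t: 13.28
eef_pos: [0.4574, -0.0395, 0.1689]
tool_rot: [0.123, 0.867, 0.408, 0.259]
contact_force: [-0.2, 0.4, 0.3]
gripper_width: 0.398
t 13.28 pos [ 0.4574 -0.0395  0.1689] tool shift [ 0.0065 -0.0157  0.0223] rows 0.6727002755378728
turn [-0.0133  0.0307 -0.0486]
axes x,z [0.532 0.771 0.349] [ 0.549 -0.001 -0.836] q [ 1.11  0.66 -1.4   2.43  1.77  0.68 -0.73] F [-0.2  0.4  0.3] w 0.398
```

```bash
python3 -m creep '[[[-0.006,0.015,-0.025,0.003,-0.008,0.006,0.034],[-0.006,0.015,-0.02,0.003,-0.007,0.006,0.034],[0,0,0,0,0,0,0.034]]]'
python3 -c "
from h import *
u,l,n=panel()
to(WELL+.10*n,knob(52))"
```

```text
t: 13.53
eef_pos: [0.4662, -0.026, 0.1564]
tool_rot: [0.123, 0.856, 0.424, 0.269]
contact_force: [0.4, 0.4, 0.8]
gripper_width: 0.396
t 13.53 pos [ 0.4662 -0.026   0.1564] tool shift [-0.0041 -0.0076  0.007 ] rows 0.2660662761906724
turn [-0.0109  0.0044 -0.014 ]
axes x,z [0.495 0.793 0.356] [ 0.564  0.018 -0.826] q [ 1.07  0.75 -1.41  2.43  1.85  0.76 -0.75] F [0.4 0.4 0.8] w 0.396
```

```bash
python3 -m creep '[[[0,0,-0.12,0,0,0,0.034],[0,0,-0.12,0,0,0,0.034],[0,0,-0.12,0,0,0,0.034],[0,0,-0.12,0,0,0,0.034],[0,0,-0.12,0,0,0,0.034],[0,0,-0.12,0,0,0,0.034],[0,0,-0.12,0,0,0,0.034],[0,0,-0.12,0,0,0,0.034],[0,0,-0.12,0,0,0,0.034],[0,0,-0.12,0,0,0,0.034],[0,0,0,0,0,0,0.034]]]'
python3 -c "
from h import *
u,l,n=panel()
to(WELL+.10*n,knob(120))
c=cam('wrist'); save(c,'pics/w8.png'); np.savez('w8.npz',**c)
print(proj(c,WELL),proj(c,WELL-.012*n))
c=cam('scene'); save(c,'pics/s8.png')
"
```

```text
t: 14.45
eef_pos: [0.4641, -0.0215, 0.1654]
tool_rot: [0.257, 0.448, 0.844, 0.146]
contact_force: [-0.1, 0.6, -0.1]
gripper_width: 0.398
t 14.45 pos [ 0.4641 -0.0215  0.1654] tool shift [ 0.0039 -0.0116  0.0154] rows 0.4724888829125878
turn [-0.0092 -0.0069  0.0441]
axes x,z [-0.466  0.831 -0.303] [ 0.564  0.016 -0.826] q [ 1.04  0.66 -1.37  2.44  1.83  0.68  0.46] F [-0.1  0.6 -0.1] w 0.398
(np.float64(285.2846579813896), np.float64(223.51026463088414)) (np.float64(284.82892767944645), np.float64(216.61786655526387))
```

View pics/w8.png

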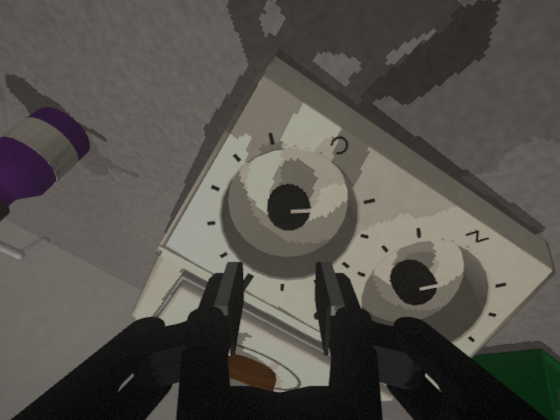

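View pics/s8.png

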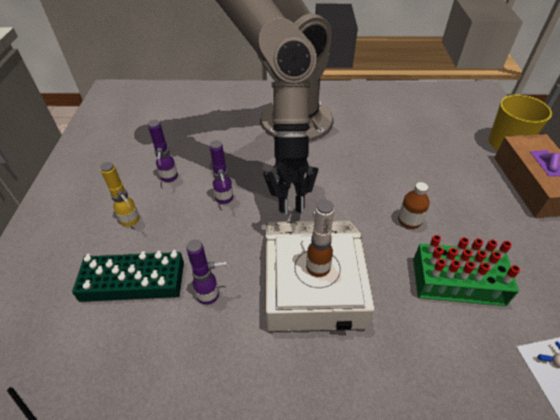

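```bash
cat > kn.py <<'E'
from h import *
def fit(c,show=None):
    u,l,n=panel(); P=pts(c); D=P-WELL
    a,b,h=D@u,D@l,D@n
    face=(np.hypot(a,b)>.042)&(np.hypot(a,b)<.06)&(abs(h)<.008)&(a<.05)&(b<.045)
    hf=np.median(h[face]); k=(np.hypot(a,b)<.02)&(abs(h-hf+.012)<.004)
    g=cv2.cvtColor(c['color'],cv2.COLOR_RGB2GRAY)
    print('face h',hf.round(4),face.sum(),'knob pts',k.sum(),'top h',np.median(h[k]).round(4))
    pa,pb=a[k],b[k]; (ca,cb),r=cv2.minEnclosingCircle(np.c_[pa,pb].astype(np.float32)); print('knob a,b mean',pa.mean().round(4),pb.mean().round(4),'circ',round(ca,4),round(cb,4),round(r,4))
    w=k&(g>np.percentile(g[k],50)+45)
    if w.sum(): 
        wa,wb=a[w]-ca,b[w]-cb; ang=np.degrees(np.arctan2(-wb.mean(),wa.mean()))
        print('white',w.sum(),'angle cw from up',ang.round(1),'joint deg',(ang+135)%360, 'radii',np.hypot(wa,wb).min(),np.hypot(wa,wb).max())
        # direction from PCA
        d=np.linalg.svd(np.c_[wa-wa.mean(),wb-wb.mean()],full_matrices=False)[2][0]; d*=np.sign(d@[wa.mean(),wb.mean()]); print('pca ang',np.degrees(np.arctan2(-d[1],d[0])).round(1))
E
python3 - <<'E'
from kn import *
for n in('w7','w8'):
    d=np.load(n+'.npz'); c={k:d[k] for k in d}; fit(c)
E
```

```text
face h 0.0035 2470 knob pts 284 top h -0.0085
knob a,b mean -0.0041 -0.0017 circ -0.0045 -0.0017 0.0134
white 30 angle cw from up -175.2 joint deg 319.7604641979776 radii 0.0016625279433779472 0.013304525049331278
pca ang -112.8
face h 0.0035 12334 knob pts 1404 top h -0.0086
knob a,b mean -0.0057 -0.0015 circ -0.0052 -0.001 0.0135
white 105 angle cw from up -108.2 joint deg 26.773538919452335 radii 0.0016631568542861037 0.013430577082131029
pca ang -135.0
```

```bash
python3 - <<'E'
import re
s=open('h.py').read()
s+='''
_u,_l,_n=panel(); WELL=WELL-.005*_u-.0013*_l+.0035*_n
def kpix(c,px,depth=.012):
    o=-c['R'].T@c['t']; d=np.array([(px[0]-c['cx'])/c['f'],(px[1]-c['cy'])/c['f'],1])@c['R']
    s=((WELL-depth*_n-o)@_n)/(d@_n); D=o+s*d-WELL; return np.array([D@_u,D@_l])
'''
open('h.py','w').write(s)
E
python3 - <<'E'
from kn import *
u,l,n=panel(); print(WELL)
d=np.load('w8.npz'); c={k:d[k] for k in d}; fit(c)
for px in((289,207),(291,211),(310,210)): 
    q=kpix(c,px); print(px,q.round(4),np.degrees(np.arctan2(-q[1],q[0])))
cv2.imwrite('pics/w8c.png',cv2.resize(c['color'][170:250,240:340],None,fx=7,fy=7,interpolation=0)[...,::-1])
to(WELL+.1*n,knob(120))
E
```

```text
[ 0.51433284 -0.02445932  0.06399915]
face h -0.0 12730 knob pts 1404 top h -0.0121
knob a,b mean -0.0007 -0.0002 circ -0.0002 0.0003 0.0135
white 105 angle cw from up -108.2 joint deg 26.773519185634157 radii 0.0016631566202198154 0.013430576655842248
pca ang -135.0
(289, 207) [-0.0025 -0.0006] 165.26332722340285
(291, 211) [-0.001   0.0017] -119.80967290279254
(310, 210) [-0.0077  0.011 ] -124.78386716942018
t 14.55 pos [ 0.4642 -0.0215  0.1652] tool shift [ 0.0054 -0.0166  0.0118] rows 0.505692732691881
turn [-0.009  -0.0068  0.0365]
axes x,z [-0.461  0.835 -0.299] [ 0.564  0.016 -0.826] q [ 1.04  0.66 -1.37  2.44  1.83  0.68  0.45] F [ 1.1  0.1 -0.6] w 0.399
```

View pics/w8c.png

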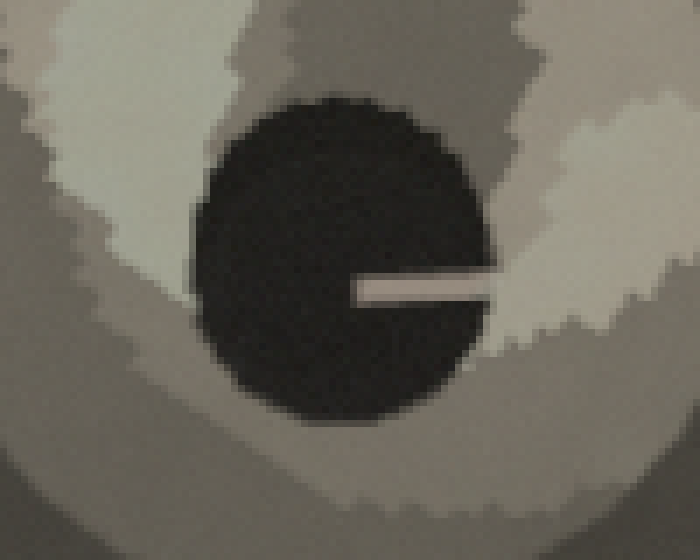

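```bash
python3 -m creep '[[[-0.005,-0.003,0.018,0.003,-0.008,0.006,0.034],[-0.004,-0.003,0.018,0.002,-0.008,0.006,0.034],[0,0,0,0,0,0,0.034]]]'
python3 -c "
from h import *
u,l,n=panel()
to(WELL+.09*n,knob(120))
"
```

```text
t: 14.8
eef_pos: [0.4682, -0.0285, 0.1495]
tool_rot: [0.255, 0.473, 0.83, 0.151]
contact_force: [0.3, 0.0, 0.2]
gripper_width: 0.394
t 14.8 pos [ 0.4682 -0.0285  0.1495] tool shift [ 0.0079 -0.0083  0.0066] rows 0.317451414108966
turn [-0.0092  0.0003 -0.0127]
axes x,z [-0.423  0.862 -0.281] [ 0.567  0.01  -0.824] q [ 1.06  0.78 -1.41  2.44  1.88  0.8   0.43] F [0.3 0.  0.2] w 0.394
```

```bash
python3 -m creep '[[[-0.006,0,-0.01,0.008,-0.008,0,0.034],[-0.004,0,0,0.003,-0.003,0,0.034],[0,0,0,0,0,0,0.034]]]'
python3 -c "
from h import *
u,l,n=panel()
to(WELL+.085*n,knob(120))
"
```

```text
t: 15.05
eef_pos: [0.4689, -0.025, 0.1442]
tool_rot: [0.253, 0.469, 0.832, 0.154]
contact_force: [-0.3, 0.3, -0.7]
gripper_width: 0.403
t 15.05 pos [ 0.4689 -0.025   0.1442] tool shift [ 0.0037 -0.008   0.0069] rows 0.2677671597316305
turn [-0.007  -0.0078 -0.0069]
axes x,z [-0.432  0.858 -0.277] [ 0.565  0.018 -0.825] q [ 1.05  0.81 -1.41  2.44  1.89  0.82  0.43] F [-0.3  0.3 -0.7] w 0.403
```

```bash
python3 -m creep '[[[-0.006,-0.006,-0.004,0.004,-0.009,0.01,0.034],[0,0,0,0.002,-0.004,0,0.034],[0,0,0,0,0,0,0.034]]]'
python3 -c "
from h import *
u,l,n=panel()
to(WELL+.078*n,knob(120))
"
```

```text
t: 15.3
eef_pos: [0.4718, -0.0269, 0.1298]
tool_rot: [0.254, 0.468, 0.833, 0.153]
contact_force: [0.2, -0.4, 0.0]
gripper_width: 0.398
t 15.3 pos [ 0.4718 -0.0269  0.1298] tool shift [ 0.0025 -0.0018  0.0003] rows 0.07567105160175644
turn [-0.0061 -0.0056 -0.0035]
axes x,z [-0.433  0.857 -0.28 ] [ 0.567  0.017 -0.824] q [ 1.04  0.89 -1.41  2.44  1.93  0.88  0.44] F [ 0.2 -0.4  0. ] w 0.398
```

```bash
python3 -m creep '[[[-0.005,-0.005,0,0.003,-0.002,0,0.034],[0,0,0,0,0,0,0.034]]]'
python3 - <<'E'
from kn import *
u,l,n=panel()
to(WELL+.078*n,knob(120))
c=cam('wrist'); save(c,'pics/w9.png'); fit(c)
p,R,o=tool(); q=p+R.apply([0,0,.1]); print('axis hits px',proj(c,q))
E
```

```text
t: 15.47
eef_pos: [0.4732, -0.0251, 0.1296]
tool_rot: [0.257, 0.468, 0.832, 0.154]
contact_force: [0.6, -0.4, 0.5]
gripper_width: 0.399
t 15.47 pos [ 0.4732 -0.0251  0.1296] tool shift [ 0.0015 -0.0036 -0.0007] rows 0.09532027672934534
turn [-0.0023 -0.0025 -0.0034]
axes x,z [-0.431  0.857 -0.283] [ 0.571  0.016 -0.821] q [ 1.04  0.9  -1.41  2.44  1.94  0.89  0.43] F [ 0.6 -0.4  0.5] w 0.399
face h -0.0 16374 knob pts 1860 top h -0.0121
knob a,b mean -0.0012 -0.0002 circ -0.0005 0.0002 0.0136
white 135 angle cw from up -113.0 joint deg 21.993015444145584 radii 0.0014562265446889172 0.01348011917871343
pca ang -134.2
axis hits px (np.float64(279.6272031509324), np.float64(252.1770213127429))
```

View pics/w9.png

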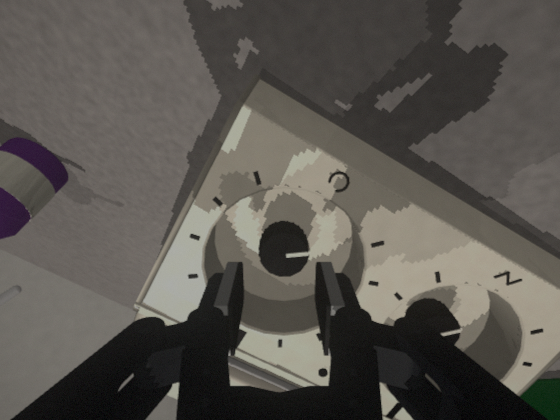

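Run:
```python
from kn import *
c=cam('wrist'); P=pts(c); p,R,o=tool(); T=R.inv().apply((P-p).reshape(-1,3)).reshape(P.shape)
m=(abs(T[...,0])<.045)&(abs(T[...,1])<.03)&(T[...,2]<.085)&(T[...,2]>0)&(c['range_z']>0)
v,u=np.nonzero(m); 
print(np.histogram(T[m][:,2],np.arange(0,.09,.005)))
k=m&(T[...,2]>.05); print(k.sum(),T[k].max(0),T[k].min(0),np.percentile(T[k][:,2],99))
for s in(-1,1):
    q=T[k&(s*T[...,0]>0)]; print(s,q[:,0].min(),q[:,0].max(),q[:,2].max(), q[:,1].min())
```

```text
(array([2342, 1748, 1846, 5114, 1788, 1302,  727,  818,  625,  611,  529,
        499,  428,  260,   55, 3392,  272]), array([0.   , 0.005, 0.01 , 0.015, 0.02 , 0.025, 0.03 , 0.035, 0.04 ,
       0.045, 0.05 , 0.055, 0.06 , 0.065, 0.07 , 0.075, 0.08 , 0.085]))
5435 [0.04499987 0.02999291 0.08499208] [-0.04499811 -0.0299971   0.05000459] 0.08401111182745678
-1 -0.04499811042169028 -0.017273297470163294 0.08499208168194868 -0.029997101458723932
1 0.016331725336952634 0.04499986527941693 0.08499102989636059 -0.029986534764856403
```

```bash
python3 -m creep '[[[-0.002,-0.002,-0.003,0.0015,-0.005,0.005,0.034],[0,0,0,0,0,0,0.034]]]'
python3 - <<'E'
from h import *
to(WELL+.068*panel()[2],knob(120))
E
```

```text
t: 15.73
eef_pos: [0.4745, -0.0271, 0.1239]
tool_rot: [0.259, 0.466, 0.832, 0.153]
contact_force: [-0.2, 0.2, -0.1]
gripper_width: 0.399
t 15.73 pos [ 0.4745 -0.0271  0.1239] tool shift [ 0.0023 -0.0007  0.0039] rows 0.11029074074950296
turn [-0.0016  0.0015  0.0014]
axes x,z [-0.432  0.854 -0.289] [ 0.573  0.013 -0.82 ] q [ 1.03  0.93 -1.41  2.44  1.96  0.91  0.44] F [-0.2  0.2 -0.1] w 0.399
```

```bash
python3 -m creep '[[[0,0,0,0.003,-0.002,0.006,0.034],[0,0,0,0,0,0,0.034]]]'
python3 - <<'E'
from h import *
to(WELL+.060*panel()[2],knob(120))
E
python3 -m creep '[[[0,0,0,0.002,-0.002,0.006,0.034],[0,0,0,0,0,0,0.034]]]'
python3 - <<'E'
from h import *
to(WELL+.054*panel()[2],knob(120))
E
```

```text
t: 15.9
eef_pos: [0.4758, -0.0255, 0.1181]
tool_rot: [0.259, 0.466, 0.832, 0.153]
contact_force: [-0.8, 0.5, -0.1]
gripper_width: 0.402
t 15.9 pos [ 0.4758 -0.0255  0.1181] tool shift [-0.0003  0.0005  0.0064] rows 0.15322710902624134
turn [-0.0009  0.0022  0.0016]
axes x,z [-0.432  0.854 -0.289] [ 0.574  0.013 -0.819] q [ 1.02  0.95 -1.41  2.44  1.98  0.94  0.43] F [-0.8  0.5 -0.1] w 0.402
t: 16.07
eef_pos: [0.4774, -0.0245, 0.1121]
tool_rot: [0.26, 0.465, 0.832, 0.153]
contact_force: [-0.0, -0.4, 0.4]
gripper_width: 0.399
t 16.07 pos [ 0.4774 -0.0245  0.1121] tool shift [-0.0021  0.0018  0.0066] rows 0.1726127404212961
turn [0.0003 0.0027 0.0017]
axes x,z [-0.432  0.854 -0.29 ] [ 0.575  0.013 -0.818] q [ 1.01  0.97 -1.39  2.43  2.    0.95  0.42] F [-0.  -0.4  0.4] w 0.399
```

```bash
python3 -m creep '[[[0,0.002,0.001,-0.0025,0.002,0.002,0.034],[0,0,0,0,0,0,0.034]]]'
python3 - <<'E'
from kn import *
to(WELL+.054*panel()[2],knob(120))
c=cam('wrist'); fit(c); cv2.imwrite('pics/w10.png',cv2.resize(c['color'][180:400,160:400],None,fx=3,fy=3-.3)[:590,...,::-1])
E
```

```text
t: 16.23
eef_pos: [0.4813, -0.0254, 0.1126]
tool_rot: [0.259, 0.465, 0.832, 0.154]
contact_force: [0.7, 0.1, 0.5]
gripper_width: 0.401
t 16.23 pos [ 0.4813 -0.0254  0.1126] tool shift [ 0.0005 -0.0007  0.0047] rows 0.1147659457943649
turn [0.0006 0.0004 0.0015]
axes x,z [-0.433  0.854 -0.288] [ 0.574  0.015 -0.819] q [ 1.01  0.97 -1.39  2.43  2.    0.94  0.43] F [0.7 0.1 0.5] w 0.401
face h -0.0001 19140 knob pts 2360 top h -0.0121
knob a,b mean -0.0014 -0.0001 circ -0.0004 -0.0005 0.02
white 192 angle cw from up -112.0 joint deg 23.01261746135657 radii 0.0021999903160100235 0.019824671725807808
pca ang -133.0
```

View pics/w10.png

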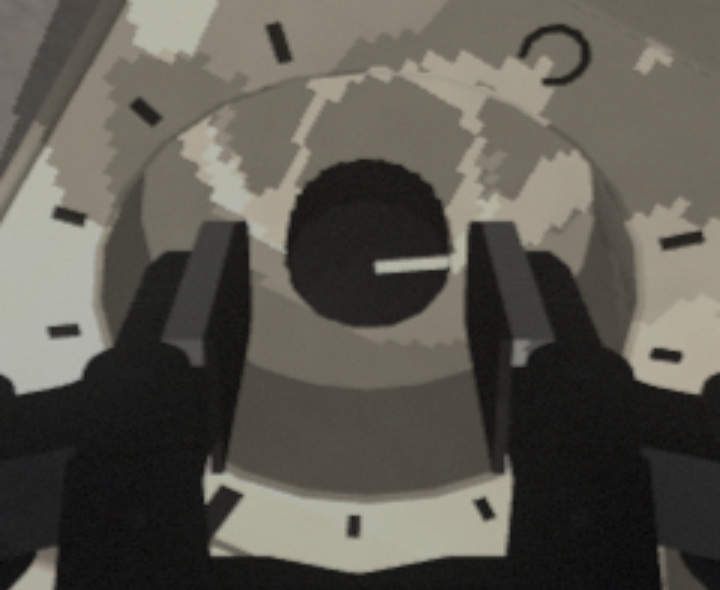

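```bash
python3 -m creep '[[[0,0,0,0.001,-0.001,0.006,0.034],[0,0,0,0,0,0,0.034]]]'
python3 - <<'E'
from h import *
to(WELL+.049*panel()[2],knob(120))
E
```

```text
t: 16.45
eef_pos: [0.4838, -0.0252, 0.107]
tool_rot: [0.259, 0.465, 0.832, 0.154]
contact_force: [0.3, 0.3, 0.1]
gripper_width: 0.396
t 16.45 pos [ 0.4838 -0.0252  0.107 ] tool shift [-0.0003  0.0003  0.0037] rows 0.08993709895920453
turn [0.001  0.0015 0.0016]
axes x,z [-0.432  0.854 -0.289] [ 0.575  0.014 -0.818] q [ 1.    0.98 -1.37  2.42  2.02  0.95  0.42] F [0.3 0.3 0.1] w 0.396
```

```bash
python3 -m creep '[[[0,0,0,0,0,0.0037,0.034],[0,0,0,0,0,0,0.034],[0,0,0,0,0,0,0.031],[0,0,0,0,0,0,0.029],[0,0,0,0,0,0,0.027],[0,0,0,0,0,0,0.025],[0,0,0,0,0,0,0.02],[0,0,0,0,0,0,0.02],[0,0,0,0,0,0,0.02]]]' 25
python3 - <<'E'
from kn import *
to(WELL+.049*panel()[2],knob(120))
c=cam('wrist'); cv2.imwrite('pics/w11.png',cv2.resize(c['color'][180:400,160:400],None,fx=3,fy=3-.3)[:590,...,::-1])
E
```

```text
t: 17.2
eef_pos: [0.4858, -0.0245, 0.1032]
tool_rot: [0.259, 0.465, 0.832, 0.154]
contact_force: [0.7, 0.7, -1.0]
gripper_width: 0.288
t 17.2 pos [ 0.4858 -0.0245  0.1032] tool shift [-0.001   0.0004 -0.0005] rows 0.029033793302882457
turn [ 0.001  -0.0003  0.0018]
axes x,z [-0.434  0.854 -0.287] [ 0.574  0.016 -0.819] q [ 1.    0.99 -1.37  2.42  2.02  0.95  0.42] F [ 0.7  0.7 -1. ] w 0.288
```

View pics/w11.png

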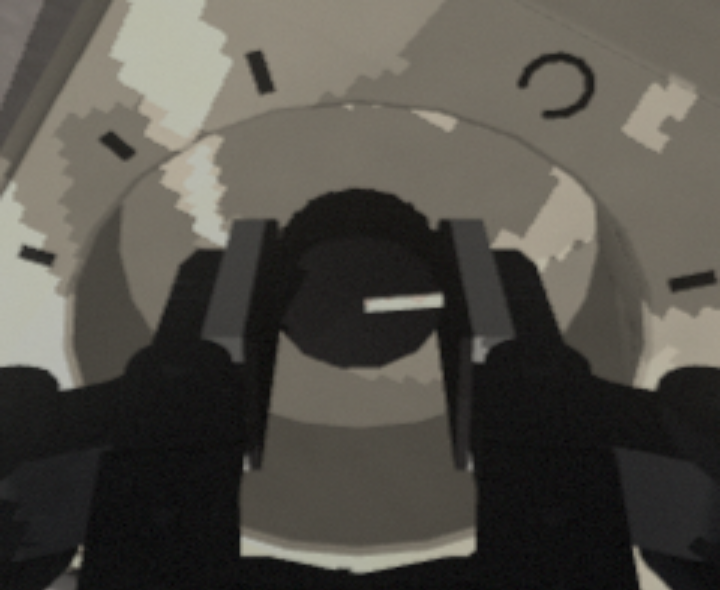

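```bash
python3 -m creep '[[[0,0,0.06,0,0,0,0.02],[0,0,0.1,0,0,0,0.02],[0,0,0.12,0,0,0,0.02],[0,0,0.12,0,0,0,0.02],[0,0,0,0,0,0,0.02]]]' 30
python3 - <<'E'
from kn import *
to(WELL+.049*panel()[2],knob(-4))
E
```

```text
t: 17.67
eef_pos: [0.4857, -0.0245, 0.1032]
tool_rot: [0.221, 0.627, 0.718, 0.204]
contact_force: [-0.8, 0.7, 0.7]
gripper_width: 0.289
t 17.67 pos [ 0.4857 -0.0245  0.1032] tool shift [-0.0008  0.0008 -0.0005] rows 0.029271752256940398
turn [ 0.0000e+00 -1.2000e-03  1.7495e+00]
axes x,z [-0.115  0.991 -0.062] [ 0.574  0.016 -0.819] q [ 1.    1.01 -1.38  2.42  2.02  0.97  0.02] F [-0.8  0.7  0.7] w 0.289
```

```bash
python3 -m creep '[[[0,0,0.12,0,0,0,0.02],[0,0,0.12,0,0,0,0.02],[0,0,0.12,0,0,0,0.02],[0,0,0.12,0,0,0,0.02],[0,0,0.12,0,0,0,0.02],[0,0,0,0,0,0,0.02]]]' 30
python3 -m creep '[[[0,0,0.12,0,0,0,0.02],[0,0,0.12,0,0,0,0.02],[0,0,0.12,0,0,0,0.02],[0,0,0.12,0,0,0,0.02],[0,0,0.12,0,0,0,0.02],[0,0,0.12,0,0,0,0.02],[0,0,0.08,0,0,0,0.02],[0,0,0,0,0,0,0.02]]]' 30
python3 - <<'E'
from kn import *
to(WELL+.049*panel()[2],knob(-4))
c=cam('wrist'); save(c,'pics/w12.png'); np.savez('w12.npz',**c)
E
```

```text
t: 18.17
eef_pos: [0.4857, -0.0246, 0.1032]
tool_rot: [0.151, 0.812, 0.499, 0.261]
contact_force: [0.3, 0.4, -0.1]
gripper_width: 0.289
t: 18.83
eef_pos: [0.4857, -0.0246, 0.1032]
tool_rot: [0.04, 0.941, 0.152, 0.298]
contact_force: [0.1, 1.3, -0.7]
gripper_width: 0.284
t 18.83 pos [ 0.4857 -0.0246  0.1032] tool shift [ 0.0007  0.0008 -0.0004] rows 0.028729352875783754
turn [-0.0006 -0.0008  0.3636]
axes x,z [0.776 0.31  0.55 ] [ 0.574  0.016 -0.819] q [ 1.01  1.03 -1.4   2.42  2.02  0.99 -1.35] F [ 0.1  1.3 -0.7] w 0.284
```

View pics/w12.png

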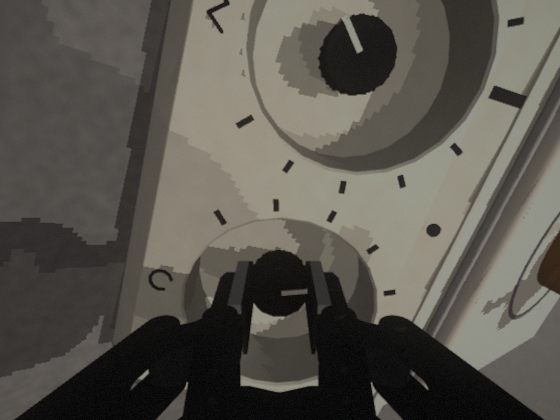

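```bash
cat > pa.py <<'E'
from kn import *
def pointer(c,off=(0,0)):
    g=cv2.cvtColor(c['color'],cv2.COLOR_RGB2GRAY); P=pts(c); D=P-WELL; a,b,h=D@_u,D@_l,D@_n
    k=(np.hypot(a,b)<.0125)&(abs(h+.012)<.004)&(g>110)
    n,lab,st,_=cv2.connectedComponentsWithStats(k.astype(np.uint8)); i=1+np.argmax(st[1:,4]); v,u=np.nonzero(lab==i)
    q=np.array([kpix(c,(x,y)) for x,y in zip(u,v)]); d=np.linalg.svd(q-q.mean(0),full_matrices=False)[2][0]; d*=np.sign(d@q.mean(0))
    print('n',len(q),'box',st[i],'line ang cw from up',np.degrees(np.arctan2(-d[1],d[0])).round(1),'mean ang',np.degrees(np.arctan2(-q[:,1].mean(),q[:,0].mean())).round(1))
from h import _u,_l,_n
E
python3 - <<'E'
from pa import *
for n in('w8','w12'):
    d=np.load(n+'.npz'); c={k:d[k] for k in d}; pointer(c)
d=np.load('w12.npz'); c={k:d[k] for k in d}
cv2.imwrite('pics/w12c.png',cv2.resize(c['color'][240:330,230:330],None,fx=6,fy=6,interpolation=0)[...,::-1])
E
```

```text
n 55 box [291 209  18   4  55] line ang cw from up -124.0 mean ang -122.2
n 2 box [259 310   2   2   2] line ang cw from up 33.4 mean ang 117.6
```

View pics/w12c.png

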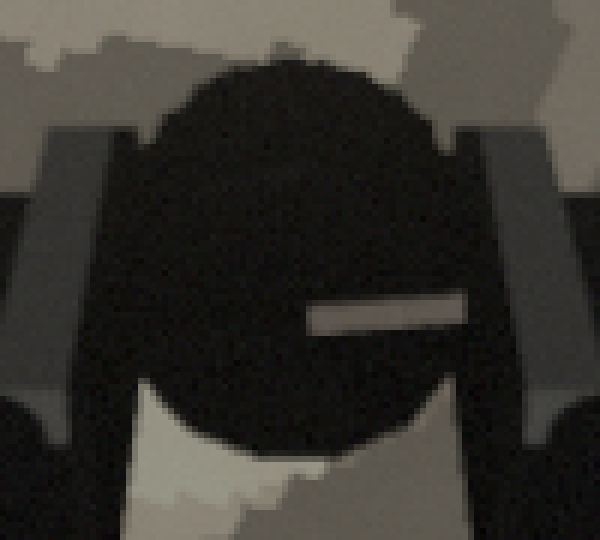

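```bash
sed -i 's/g>110/g>TH/; s/off=(0,0)/TH=110/' pa.py
python3 - <<'E'
from pa import *
d=np.load('w12.npz'); c={k:d[k] for k in d}; pointer(c,75)
a,b=kpix(c,(281.3,292.8)),kpix(c,(307.8,290.7)); e=b-a; print(a,b,np.degrees(np.arctan2(-e[1],e[0])),np.degrees(np.arctan2(-b[1],b[0])))
p,R,o=tool(); x=R.as_matrix()[:,0]; print('jaw cw',np.degrees(np.arctan2(-x@_l,x@_u)))
E
```

```text
n 99 box [282 289  25   7  99] line ang cw from up -22.5 mean ang -24.3
[0.00105098 0.00083486] [0.01187961 0.00522628] -22.074454107954594 -23.74649278799853Traceback (most recent call last):
  File "<stdin>", line 4, in <module>
NameError: name '_l' is not defined
```

```bash
python3 -m creep '[[[0,0,0.1,0,0,0,0.02],[0,0,0.1,0,0,0,0.02],[0,0,0.1,0,0,0,0.02],[0,0,0.09,0,0,0,0.02],[0,0,0,0,0,0,0.02]]]' 30
python3 - <<'E'
from pa import *
to(WELL+.049*panel()[2],knob(-6))
c=cam('wrist'); pointer(c,75);pointer(c,90); np.savez('w13.npz',**c); save(c,'pics/w13.png')
E
```

```text
t: 19.3
eef_pos: [0.4857, -0.0246, 0.1032]
tool_rot: [-0.016, 0.953, -0.023, 0.301]
contact_force: [0.7, 0.6, -0.2]
gripper_width: 0.287
t 19.3 pos [ 0.4857 -0.0246  0.1032] tool shift [ 0.001   0.0005 -0.0005] rows 0.030081569608077282
turn [-0.0007 -0.0005  0.0294]
axes x,z [ 0.818 -0.054  0.572] [ 0.574  0.016 -0.819] q [ 1.01  1.03 -1.4   2.42  2.02  0.99 -1.72] F [ 0.7  0.6 -0.2] w 0.287
n 72 box [282 290  25   5  72] line ang cw from up -1.8 mean ang -3.5Traceback (most recent call last):
  File "<stdin>", line 3, in <module>
  File "pa.py", line 5, in pointer
    n,lab,st,_=cv2.connectedComponentsWithStats(k.astype(np.uint8)); i=1+np.argmax(st[1:,4]); v,u=np.nonzero(lab==i)
                                                                         ~~~~~~~~~^^^^^^^^^^
    return _wrapfunc(a, 'argmax', axis=axis, out=out, **kwds)
    return bound(*args, **kwds)
ValueError: attempt to get argmax of an empty sequence
```

```bash
python3 -m creep '[[[0,0,0.038,0,0,0,0.02],[0,0,0,0,0,0,0.02]]]' 30
python3 - <<'E'
from pa import *
to(WELL+.049*panel()[2],knob(-6))
c=cam('wrist'); np.savez('w13.npz',**c); save(c,'pics/w13.png'); pointer(c,75)
E
```

```text
t: 19.52
eef_pos: [0.4857, -0.0246, 0.1032]
tool_rot: [-0.019, 0.953, -0.034, 0.3]
contact_force: [0.5, 0.6, -0.6]
gripper_width: 0.291
t 19.52 pos [ 0.4857 -0.0246  0.1032] tool shift [ 0.001   0.0005 -0.0005] rows 0.029659531193606814
turn [-0.0007 -0.0005  0.007 ]
axes x,z [ 0.817 -0.076  0.571] [ 0.574  0.016 -0.819] q [ 1.01  1.03 -1.4   2.42  2.02  0.99 -1.74] F [ 0.5  0.6 -0.6] w 0.291
n 75 box [282 290  25   5  75] line ang cw from up -0.5 mean ang -2.5
```

View pics/w13.png

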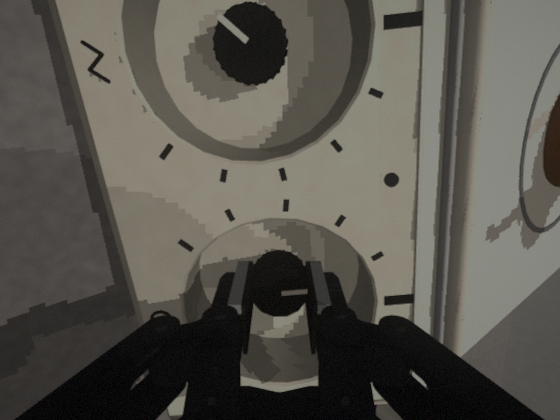

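Run:
```python
from pa import *
d=np.load('w13.npz'); c={k:d[k] for k in d}
P=pts(c); g=cv2.cvtColor(c['color'],cv2.COLOR_RGB2GRAY)
m=np.zeros_like(g); m[285:312,380:416]=(g[285:312,380:416]<60); v,u=np.nonzero(m); q=np.array([kpix(c,(x,y),0) for x,y in zip(u,v)]); print(len(q),q.mean(0),np.degrees(np.arctan2(-q[:,1].mean(),q[:,0].mean())), q.min(0),q.max(0))
# rim-fit: centre of well from depth: points deeper than 5 mm
D=P-WELL; a,b,h=D@_u,D@_l,D@_n
k=kpix(c,(307,292.3)); print('tip',k)
```

```text
245 [0.04860261 0.00049501] -0.5835271191483599 [ 0.04293507 -0.00184331] [0.05421453 0.00247035]Traceback (most recent call last):
  File "<stdin>", line 6, in <module>
NameError: name '_u' is not defined. Did you mean: 'u'?
```

```bash
python3 -m creep '[[[0,0,0,0,0,0,0.026],[0,0,0,0,0,0,0.028],[0,0,0,0,0,0,0.03],[0,0,0,0,0,0,0.032],[0,0,0,0,0,0,0.034],[0,0,0,0,0,0,0.034],[0,0,0,0,0,-0.005,0.034],[0,0,0,0,0,0,0.034]]]' 20
python3 - <<'E'
from pa import *
to(WELL+.059*panel()[2],knob(-6))
c=cam('wrist'); np.savez('w14.npz',**c); save(c,'pics/w14.png'); pointer(c,75)
E
```

```text
t: 20.23
eef_pos: [0.4828, -0.0249, 0.1077]
tool_rot: [-0.017, 0.953, -0.028, 0.301]
contact_force: [1.1, 0.7, -0.5]
gripper_width: 0.399
t 20.23 pos [ 0.4828 -0.0249  0.1077] tool shift [ 0.0008  0.0003 -0.0051] rows 0.12441713020093724
turn [-0.     -0.0008  0.0204]
axes x,z [ 0.818 -0.063  0.572] [ 0.574  0.015 -0.819] q [ 1.01  1.   -1.4   2.42  2.01  0.97 -1.74] F [ 1.1  0.7 -0.5] w 0.399
n 73 box [282 283  24   5  73] line ang cw from up -0.7 mean ang -2.3
```

View pics/w14.png

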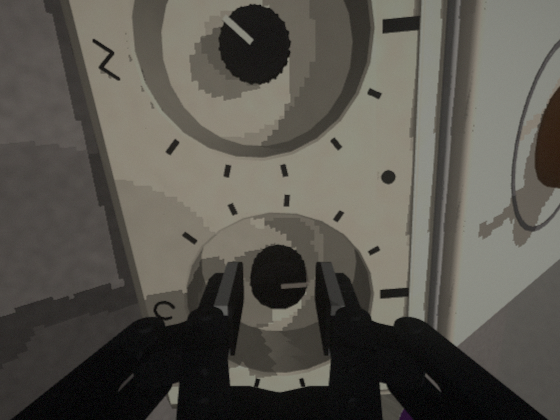

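```bash
python3 -m creep '[[[0,0,0,0,0,-0.007,0.034],[0,0,0,0,0,0,0.034]]]' 
python3 -c "
from pa import *
to(WELL+.070*panel()[2],knob(-6))"
python3 -m creep '[[[0,0,0,0,0,-0.008,0.034],[0,0,0,0,0,0,0.034]]]' 
python3 -c "
from pa import *
to(WELL+.085*panel()[2],knob(-6))"
```

```text
t: 20.45
eef_pos: [0.4788, -0.0253, 0.1134]
tool_rot: [-0.016, 0.953, -0.028, 0.301]
contact_force: [-0.1, 0.2, 0.0]
gripper_width: 0.401
t 20.45 pos [ 0.4788 -0.0253  0.1134] tool shift [ 0.0008  0.     -0.0091] rows 0.22001869294880536
turn [ 0.0006 -0.0008  0.0205]
axes x,z [ 0.818 -0.063  0.572] [ 0.574  0.014 -0.819] q [ 1.02  0.97 -1.4   2.43  1.99  0.95 -1.75] F [-0.1  0.2  0. ] w 0.401
t: 20.62
eef_pos: [0.4756, -0.0259, 0.1202]
tool_rot: [-0.016, 0.953, -0.028, 0.3]
contact_force: [0.4, 0.4, 0.4]
gripper_width: 0.399
t 20.62 pos [ 0.4756 -0.0259  0.1202] tool shift [-0.0006 -0.0004 -0.0167] rows 0.4011279455712608
turn [0.0017 0.     0.0212]
axes x,z [ 0.818 -0.062  0.572] [ 0.573  0.013 -0.819] q [ 1.03  0.95 -1.41  2.43  1.97  0.93 -1.74] F [0.4 0.4 0.4] w 0.399
```

```bash
python3 -m creep '[[[0,0,0,0,0,-0.01,0.034],[0,0,0,0.002,0,-0.01,0.034],[0,0,0,0.002,0,-0.01,0.034],[0,0,0,0,0,0,0.034]]]'
python3 - <<'E'
from pa import *
to(WELL+.11*panel()[2],knob(-6))
c=cam('wrist'); np.savez('w15.npz',**c); save(c,'pics/w15.png'); pointer(c,75)
E
```

```text
t: 20.95
eef_pos: [0.4694, -0.0275, 0.148]
tool_rot: [-0.016, 0.954, -0.028, 0.297]
contact_force: [1.0, -0.6, 0.6]
gripper_width: 0.398
t 20.95 pos [ 0.4694 -0.0275  0.148 ] tool shift [-0.0115 -0.0009 -0.0153] rows 0.45977508866026934
turn [0.0009 0.0074 0.0202]
axes x,z [ 0.822 -0.063  0.565] [ 0.567  0.015 -0.823] q [ 1.06  0.8  -1.41  2.43  1.88  0.8  -1.74] F [ 1.  -0.6  0.6] w 0.398
n 80 box [260 243  21   5  80] line ang cw from up -0.4 mean ang -1.6
```

View pics/w15.png

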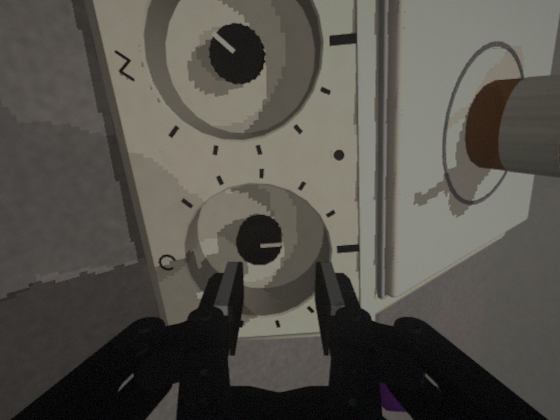

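```bash
python3 -m creep '[[[0,0,0,0.008,0,-0.02,0.034],[0,0,0,0.01,0,-0.02,0.034],[0,0,0,0,0,0,0.034],[0,0,0,0,0,0,0.034]]]'
python3 - <<'E'
from pa import *
to(WELL+.15*panel()[2],knob(-6))
c=cam('wrist'); pointer(c,75)
t=cam('top'); s=cam('scene')
a=cv2.resize(t['color'][110:260,110:440],None,fx=2.4,fy=2.4); cv2.imwrite('pics/t16.png',a[...,::-1]); save(s,'pics/s16.png')
P=pts(s)[130:330,220:420].reshape(-1,3); P=P[np.hypot(P[:,0]-.655,P[:,1]-.03)<.035]
for lo,hi in((.115,.16),(.24,.28),(.285,.305)):
    m=(P[:,2]>lo)&(P[:,2]<hi); print(lo,m.sum(),P[m].max(0),P[m].min(0),((P[m].min(0)+P[m].max(0))/2).round(4))
print(get_obs()['joint_vel'].round(3))
E
```

```text
t: 21.33
eef_pos: [0.4605, -0.0294, 0.1851]
tool_rot: [-0.023, 0.956, -0.031, 0.291]
contact_force: [-0.0, -0.9, 0.3]
gripper_width: 0.399
t 21.33 pos [ 0.4605 -0.0294  0.1851] tool shift [-0.0258 -0.0013 -0.0194] rows 0.7749317284451922
turn [-0.0084  0.0191  0.01  ]
axes x,z [ 0.828 -0.073  0.555] [ 0.558  0.025 -0.829] q [ 1.12  0.59 -1.4   2.42  1.73  0.59 -1.68] F [-0.  -0.9  0.3] w 0.399
n 57 box [245 222  18   4  57] line ang cw from up 0.3 mean ang -1.7
0.115 324 [0.67967915 0.05572896 0.15995744] [0.65340373 0.00551421 0.11509673] [0.6665 0.0306 0.1375]
0.24 272 [0.67059656 0.04623882 0.27985332] [0.65300944 0.01476511 0.2400563 ] [0.6618 0.0305 0.26  ]
0.285 239 [0.66850454 0.04568902 0.29586433] [0.63884309 0.01511929 0.28507328] [0.6537 0.0304 0.2905]
[-0.002  0.011 -0.     0.003 -0.008 -0.006  0.002]
```

View pics/t16.png

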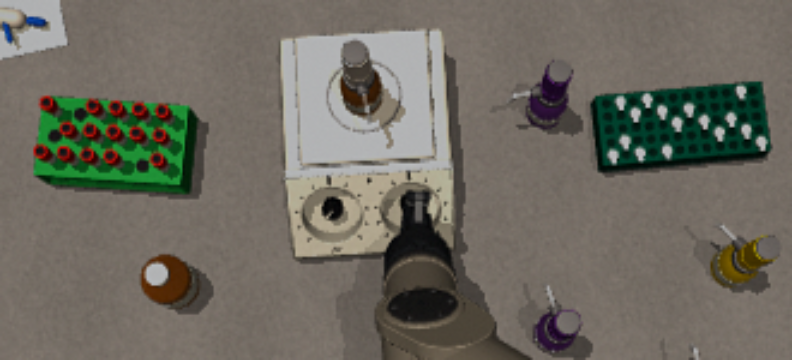

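View pics/s16.png

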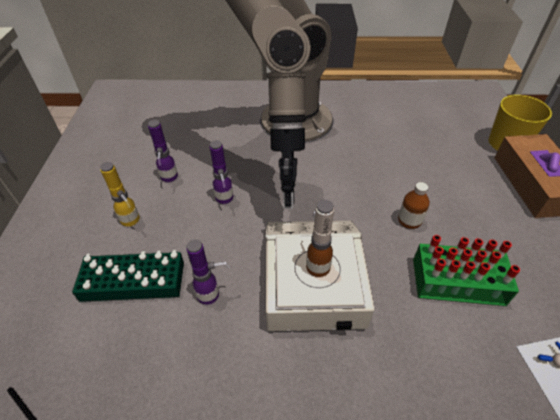

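Bottle upright at (0.6537, 0.0304) against the ring centre at (0.6538, 0.0295). The pointer is straight up, bystanders are unmoved and the robot is clear.

```bash
python3 -c "
from station import hand_in
print(hand_in())"
```

```text
the job is handed in; nothing more can be done
None
```

I stood the dispenser bottle on the plate, then turned the stirring knob to its long middle mark and handed the job in at about 21.5 s. All the final checks passed, and `hand_in()` gives no verdict.

- **Bottle:** I gripped it by the white head, lowered it until it touched the plate, and opened the fingers in small steps. In the last scene picture it stands upright. Its cap is centred about 1 mm from the centre of the printed ring, and its body is about 1–2 mm off.
- **Stirring knob:** I gripped it inside the well and turned it about 124° clockwise after the bottle was standing. The pointer line measured between −0.7° and +0.3° of straight up the panel after release. A second estimate, from the line's centroid, gave about −2°. I trust it less because it depends on where I place the knob's centre.
- **Heating knob and bystanders:** The heating knob's pointer still looks at off. The plain bottle, both racks and the look-alikes appear unmoved in the scene and top pictures; I did not measure these.
- **Robot:** At hand-in it was touching nothing and the wrist force was only noise. The arm worked close to the range limits of joints 3, 4 and 6 while reaching the panel. The readings touched those limits to two decimals (for example 2.44 on joint 4) but did not show them being passed.

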